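# Slide the chasing block up into its bench cradle

## Task

Slide the steel chasing block up the ramp and over the lip so that it drops flat into its bench cradle, then ease it on by feel until the red sprung buffer at the far end is pressed right in and just goes solid; never shove the block with more than 18 N, nor lean on the stop with more than 10 N, or its bracket will lose its setting. With the block home, swing the steel keeper round by its red peg as far as it goes, so that it lies square across the block's edge, let go of everything, and leave the other things on the bench where they are.

Things in the scene. Friction and masses are not known exactly. Their poses are not given: they have to be found in the camera images.
- cradle: Bench cradle of brown wood with a steel ramp, screwed to the bench. Origin on the bench under the middle of the pocket, +x the loading direction (up the ramp, on to the stop), +z up. Wooden side rails 22 mm high leave a channel 98 mm wide (y = -49 to +49 mm) from x = -98 to +110 mm. The black rubber pocket floor lies 8 mm high, from the lip (x = -60 mm) to the far end.
- ramp_foot (a point): Middle of the steel ramp's foot, where it meets the bench (cradle x = -148 mm). The ramp is 134 mm wide and rises evenly to 12 mm high at x = -68 mm. Two steel ears, 22 mm high, flare out on it from the rails' front ends to y = +-64 mm (inner faces) at x = -137 mm.
- lip_top (a point): Middle of the inner top edge of the dark steel lip (cradle x = -60 mm), 12 mm above the bench and 4 mm above the pocket floor. The lip is level from x = -68 to -60 mm. The block tips as it passes over (its tail rises some 10 mm as its nose drops), then the tail drops behind the lip.
- block_mid (a point): Centre (half-way up) of the loose bright steel chasing block: 90 mm (its x) by 94 mm (its y) by 14 mm, 0.9 kg, with a flat brass rosette 56 mm across, 2 mm high, on top; too wide to grip. It starts on the bench before the ramp, its x roughly along the cradle's. It takes 4 to 7 N to push on the flat, 6 to 11 N on the ramp. In the pocket its centre is 15 mm above the bench.
- stop: Stop at the far end, origin fixed at cradle x = 80 mm, 8 mm up. On its slotted steel foot a dark bracket with brass wing nuts is bolted somewhere over a 30 mm range; before it a red sprung buffer. The buffer resists with 1.2 N at first touch, 2.4 N fully in (4 mm), then goes solid, with the block's centre between cradle x = -5 and +25 mm: not told where. It does not push the block back.
- keeper (a joint): Turn of the steel keeper, rad: 0 swung out, growing clockwise seen from above, 2.356 at its end stop, square across the block (arm along cradle +y). It turns stiffly (0.12 N m) about an upright pivot at cradle x = 10, y = -58 mm, stays where left, starts at 0 to 0.65, and passes 2 mm over a block lying flat in the pocket.
- keeper_peg (a point): Grip point of the keeper's upright red round peg, 12 mm in diameter, 40 mm from the pivot; this point is 60 mm above the bench. The peg stands free from 34 to 74 mm above the bench; the keeper's 14 mm wide steel arm lies below it.
- hammer: Chasing hammer with a wooden handle, 220 mm long, lying; origin under its middle. Leave alone.
- jar: Clear jar with a teal lid, 72 mm across, 115 mm high; origin under its centre. Leave alone.
- teapot: Brass teapot with a spout and a bail handle, 116 mm across, 150 mm high; origin under its centre. Leave alone.
- pitch_bowl: Black iron pitch bowl, 116 mm across, 40 mm high; origin under its centre. Leave alone.
- rosette: Silver-coloured chased rosette, 90 mm across, 14 mm high; origin under its centre. Leave alone.
- punch_stand: Wooden block, 60 x 110 x 45 mm, full of upright steel punches, up to 95 mm high; origin under its centre. Leave alone.
- pliers: Pliers with red handles, 160 mm long, lying; origin at the pivot on the bench. Leave alone.
- copper_blank: Copper blank, 130 x 100 x 6 mm, lying flat; origin under its centre. Leave alone.
Things that resemble listed ones, but are neither listed nor needed, are in the scene too. Leave any blue or orange look-alike of the part that bears block_mid alone.

How it is judged:
On the way, in this order (a step that is already met when the one before it is completed fails the run):
1. the block rides up the ramp, tilted, resting on the cradle (angle between block_mid's own z axis and vertical between 0.05 and 0.3 rad and contact force between block and cradle above 1 N and x of block_mid in the frame of cradle between -0.2 and -0.04 m), for 0.1 s.
2. the block lies flat in the pocket pressed solid against the stop, bearing on it with more than 3 N, the keeper still swung out (z of block_mid in the frame of cradle between 0.013 and 0.0168 m and x of block_mid in the frame of cradle between -0.01 and 0.03 m and y of block_mid in the frame of cradle between -0.004 and 0.004 m and angle between block_mid's own z axis and vertical below 0.03 rad and angle between the x axis of block_mid and the x axis of cradle, either way round below 0.06 rad and contact force between block and stop above 3 N and value of joint keeper below 1 rad), for 0.2 s.
At the end, for the whole second after the job is handed in: The block lies flat and square in the pocket behind the lip (centre 15 mm up within 1.8 mm), at rest and bearing on the sprung buffer with more than 1.8 N (buffer half of its 4 mm in, or more); the keeper is turned past 2.15 rad, across the block (z of block_mid in the frame of cradle between 0.013 and 0.0168 m and x of block_mid in the frame of cradle between -0.01 and 0.03 m and y of block_mid in the frame of cradle between -0.004 and 0.004 m and angle between block_mid's own z axis and vertical below 0.03 rad and angle between the x axis of block_mid and the x axis of cradle, either way round below 0.06 rad and contact force between block and stop above 1.8 N and value of joint keeper above 2.15 rad and linear speed of block below 0.01 m/s); the robot touches nothing.
It fails at once if the robot pushes on the block with more than 18 N (contact force between any of the fingers, the arm and block above 18 N).
It fails at once if the block is pressed against the stop with more than 10 N (contact force between block and stop above 10 N).
It fails at once if another thing on the bench is moved by more than 15 mm (distance of any of hammer, jar, teapot, pitch_bowl, rosette, punch_stand, pliers, copper_blank from where it was at the start of the episode above 0.015 m).
It also fails if it takes over 72 s, if anything falls off the work surface, if the arm or the gripper's body presses on something with over 40 N, if the wrist force passes 120 N, or if a joint passes its speed limit or range.

## Robot

A 6-joint arm with a two-finger parallel gripper is mounted at the origin on the work surface. World frame = base frame: x ahead of the robot, y to its left, z up, the work surface at z = 0. Lengths are in m, angles in rad, forces in N, time in s.
With the tool pointing down it reaches from about 0.225 to 0.875 m from the base axis. Payload 3.4 kg.
Tool frame: the origin (TCP) lies on the centre line of the jaws, within the pads' length; the fingertips stand 19 mm ahead of it and the grasp point (between the pads) is the TCP; z points along the fingers, y is the direction in which the jaws open and shut (so a half turn about z gives the same grasp; the last joint's range is limited). The gripper opens to 85 mm and grips with 20 to 120 N. Pads are 22 mm wide; open, the fingers measure 114 mm over their backs; the gripper's body (76 mm by 85 mm) begins 54 mm behind the grasp point. The pads swing forward as they close: fully open they stand 13 mm farther back than shut.
Start: joints at [1.135, 0.276, 1.505, -0, 1.361, -0.121], TCP at [0.178, 0.547, 0.25] pointing down, gripper open.
Joint ranges: [-2.89, 2.89], [-0.75, 2.08], [0.22, 2.7], [-1.18, 4.32], [0.11, 2.71], [-2.7, 2.7]. Speed limits (rad/s): [2.57, 2.57, 3.14, 3.14, 3.14, 3.14].

## Interface

Orientations are given as a unit quaternion [w, x, y, z].
In Python, from rig import monitor, eyes, manip, models gives the robot as it stands.
- The arm moves only by the tool send_rows, never from a script. Its argument "deltas" is a list of rows, each an object with "dp": the shift along the world's x, y, z each as a share of 0.12 m, from -1 to 1, a list of three; "rotation": the turn, a rotation vector about the world's x, y, z each as a share of 0.5 rad, from -1 to 1, a list of three. In form: [{"dp": [dx, dy, dz], "rotation": [rx, ry, rz]}, ...]. A call has 1 to 12 rows; each row is the pose to reach, as a shift and turn from the pose commanded when the call began; what a row does not reach only later rows make up. A row lasts 1/12 s, in which the tool goes at most 41.7 mm and 7.16 degrees, less where a joint would pass 70% of its speed; a pose out of reach is approached as far as the arm can. A call with a number of a shift or a turn outside -1 to 1 is refused whole. A call with a gripper value outside its range is refused whole. "fingers" is the closure, from -1 (fully open) to 1 (shut), set as the call begins (left out, the last holds). The fingers move at their own pace and stop on an object; "grip_force" is the grip in N (left out, the last holds). Time passes only in rows, so rows that repeat a pose let the fingers close. It gives the time, the measured TCP pose, the force and the opening at its end, in the units of the state.
- monitor.get_state(): the state, without advancing time (a new reading comes with each control period).
- eyes.get_image(name): name is "scene" or "top"; returns a dict with "color" (384x512x3 uint8, red, green, blue), "depth" (384x512 float32, m along the optical axis (not along the pixel's ray), 0 where there is no reading), "mtx" (3x3 intrinsics, pixels), "k1" (the pictures are not rectified: a ray, as slopes to the right and down, at radius r is drawn at 1 + k1 r^2 times it, then the intrinsics apply), "rvec" (rotation vector, rad) and "tvec" (3), from world to camera coordinates, as OpenCV has them. Camera axes: x right, y down, z forward; pixel columns grow to the right and rows downward; lengths in m; the calibration is good to about 2 mm. A picture is of the moment at which its call begins.
- manip.sign_off(): hands the job in, once; it reports no verdict.
Trained networks look in a picture, given as the dict that the camera call returned (one of the last four; its "shot" number tells which), for a name from the list of things; names that differ only in an ending like _2 or _b are one class to them, and where a whole thing is asked for, a point or a joint stands for the part that bears it (a point fixed in the world has none). Each returns a list of dicts, best first, with "score" (0 to 1); they miss things now and then, are a little off and sometimes report something else, mostly with a low value. They report only what shows in the picture. A call takes as long as a camera call. They do not tell look-alikes from the thing itself.
- models.find_in(name, picture): "box" ([left, top, right, bottom] in pixels, round what is visible of it).
The state is a dict: "clock": time; "qpos": joint angles; "qd": joint speeds; "effort": joint torques, N m; "position": TCP position; "ee_rot": TCP orientation; "contact_force": force on the tool from outside, world axes, zero at the start; "moment": the same for the moment, N m; "width": finger opening in m.
Only numpy, scipy, OpenCV 4.12 (cv2) and the standard library are available. Lean on these libraries where they do the work, as an engineer would, in place of code of your own. Each camera call takes 0.05 s, during which the arm holds its last target.

## Working session

There is one attempt and no reset: what is moved stays moved. The work goes in short steps, Python scripts to look and compute and a tool call to move; the robot and the scene stay as the last step left them, time stands still between calls to the robot, and variables do not carry over. Pictures are saved under pics/ and viewed, and the job is handed in when it is done.

Besides the shell and the picture viewer there is one more tool, called after "Call:" by a JSON object that holds its "method" and its "body", one argument or row to a line. send_rows: Moves the arm, as the interface text tells. Its arguments: {"type":"object","properties":{"deltas":{"type":"array","items":{"type":"object","properties":{"dp":{"type":"array","items":{"type":"number"}},"rotation":{"type":"array","items":{"type":"number"}}}}},"fingers":{"type":"number"},"grip_force":{"type":"number"}},"required":["deltas"]}

```bash
ls; mkdir -p pics; cat > h.py <<'E'
import numpy as np, cv2
from rig import monitor, eyes, manip, models
def snap(name,fn=None):
    p=eyes.get_image(name)
    if fn: cv2.imwrite('pics/'+fn,cv2.cvtColor(p['color'],cv2.COLOR_RGB2BGR))
    return p
def pix2ray(p,u,v):
    K=np.array(p['mtx']);uv=np.atleast_2d(np.stack([np.ravel(u),np.ravel(v)],1)).astype(float)
    xd=(uv[:,0]-K[0,2])/K[0,0];yd=(uv[:,1]-K[1,2])/K[1,1]
    rd=np.hypot(xd,yd);r=rd.copy()
    for _ in range(30): r=rd/(1+p['k1']*r*r)
    s=np.where(rd>0,r/np.maximum(rd,1e-12),1)
    return np.stack([xd*s,yd*s,np.ones_like(xd)],1)
def at_z(p,u,v,z):
    d=pix2ray(p,u,v);R=cv2.Rodrigues(np.array(p['rvec'],float))[0];t=np.array(p['tvec'],float).ravel()
    o=-R.T@t;w=d@R
    k=(z-o[2])/w[:,2]
    return o+k[:,None]*w
def by_depth(p,u,v):
    d=pix2ray(p,u,v);R=cv2.Rodrigues(np.array(p['rvec'],float))[0];t=np.array(p['tvec'],float).ravel()
    z=p['depth'][np.round(np.ravel(v)).astype(int),np.round(np.ravel(u)).astype(int)]
    return (d*z[:,None]-t)@R
def proj(p,X):
    R=cv2.Rodrigues(np.array(p['rvec'],float))[0];t=np.array(p['tvec'],float).ravel()
    c=np.atleast_2d(X)@R.T+t;x=c[:,:2]/c[:,2:];r2=(x**2).sum(1,keepdims=True);x=x*(1+p['k1']*r2)
    K=np.array(p['mtx']);return x*[K[0,0],K[1,1]]+[K[0,2],K[1,2]]
E
python3 - <<'E'
from h import *
import pickle
P={}
for n in('scene','top'):
    p=snap(n,n+'0.png');P[n]=p
    R=cv2.Rodrigues(np.array(p['rvec'],float))[0];print(n,p['mtx'],p['k1'],-R.T@np.ravel(p['tvec']),p['shot'])
    for k in('cradle','block_mid','stop','keeper','hammer','jar','teapot','pitch_bowl','rosette','punch_stand','pliers','copper_blank'):
        print(n,k,[(np.round(b['box']).astype(int).tolist(),round(b['score'],2)) for b in models.find_in(k,p)][:4])
pickle.dump(P,open('P0.pkl','wb'))
print(monitor.get_state())
E
```

```text
pics
scene [[492.47645489   0.         256.59624672]
 [  0.         492.47645489 193.32340501]
 [  0.           0.           1.        ]] -0.15572447151888433 [ 1.15546094 -0.41041474  1.27195701] 1
scene cradle [([226, 151, 313, 219], 0.6)]
scene block_mid [([221, 235, 260, 275], 0.74), ([159, 156, 194, 194], 0.64), ([185, 198, 228, 233], 0.61)]
scene stop [([279, 156, 312, 183], 0.93), ([149, 265, 207, 320], 0.22)]
scene keeper [([281, 191, 291, 204], 0.48)]
scene hammer [([82, 212, 138, 270], 0.83), ([105, 262, 145, 324], 0.18)]
scene jar [([372, 119, 403, 156], 0.87), ([226, 149, 317, 225], 0.7)]
scene teapot [([104, 262, 146, 322], 0.71), ([222, 153, 316, 225], 0.6)]
scene pitch_bowl [([346, 104, 380, 135], 0.92)]
scene rosette [([341, 170, 371, 197], 0.67)]
scene punch_stand [([298, 223, 344, 259], 0.61), ([283, 158, 314, 186], 0.47)]
scene pliers [([298, 90, 320, 124], 0.63)]
scene copper_blank [([149, 267, 206, 321], 0.94)]
top [[372.08175534   0.         260.78420869]
 [  0.         372.08175534 192.40014594]
 [  0.           0.           1.        ]] -0.1140677680227064 [ 0
[... 661 characters left out ...]
r_blank [([350, 142, 387, 175], 0.86)]
{'clock': 1.3, 'qpos': array([ 1.13496243e+00,  2.75910324e-01,  1.50488901e+00, -1.58211059e-05,
        1.36066189e+00, -1.21005077e-01]), 'qd': array([-0.00084547, -0.00075599, -0.00103356,  0.00035477,  0.00036326,
       -0.00136293]), 'effort': array([-1.59687643e-04, -4.16678989e+01, -2.46089351e+01, -9.28732061e-05,
        4.01539792e-04,  1.34677984e-05]), 'position': array([0.17808518, 0.54677984, 0.25032651]), 'ee_rot': array([2.54995497e-05, 1.56763483e-01, 9.87636171e-01, 6.10579224e-05]), 'contact_force': array([-0.52783163, -0.12462177,  0.68850907]), 'moment': array([ 0.04829461, -0.00893132, -0.04798441]), 'width': 0.08524605907157638}
```

```bash
python3 - <<'E'
import cv2
a=cv2.imread('pics/top0.png');cv2.imwrite('pics/t0c.png',cv2.resize(a[100:300,180:440],None,fx=3,fy=3,interpolation=2)[:600,:800])
a=cv2.imread('pics/scene0.png');cv2.imwrite('pics/s0c.png',cv2.resize(a[130:300,130:360],None,fx=3.4,fy=3.4,interpolation=2)[:600,:800])
E
```

```text
(no output)
```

View pics/top0.png

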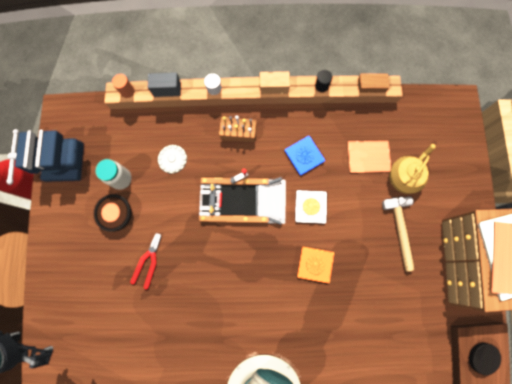

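View pics/t0c.png

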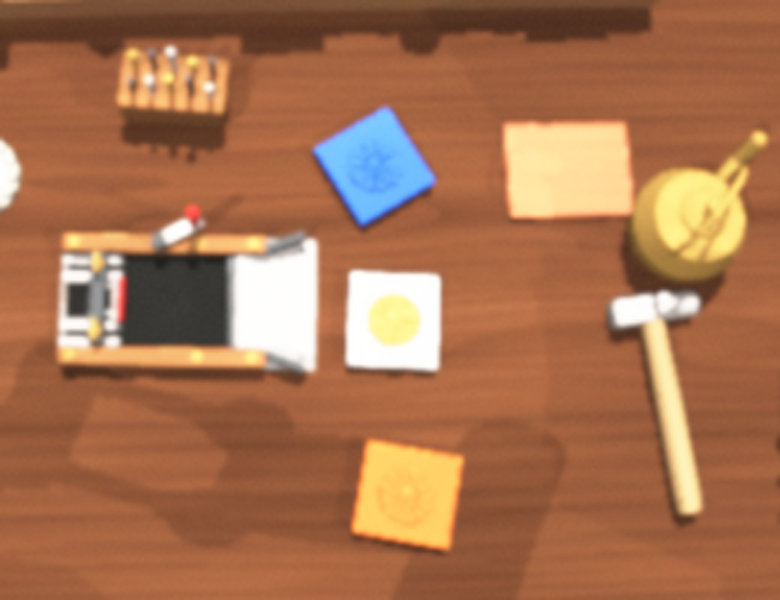

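View pics/s0c.png

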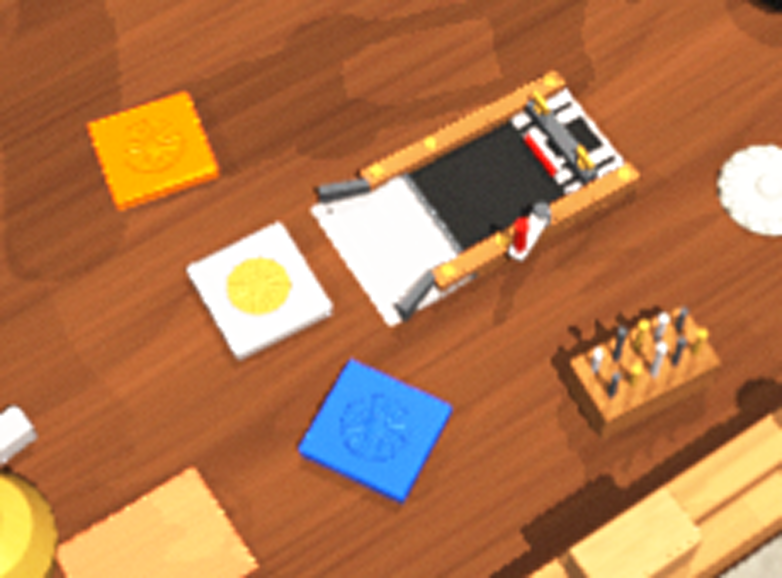

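```bash
python3 - <<'E'
import cv2
a=cv2.imread('pics/top0.png');cv2.imwrite('pics/t0d.png',cv2.resize(a[162:234,190:335],None,fx=5.5,fy=5.5,interpolation=2))
a=cv2.imread('pics/scene0.png');cv2.imwrite('pics/s0d.png',cv2.resize(a[145:240,180:325],None,fx=5.5,fy=5.5,interpolation=2))
from h import *
import pickle
P=pickle.load(open('P0.pkl','rb'))
print(at_z(P['top'],[200,285,311,264,240],[179,179,207,380,174],[0.02]*5).round(3) if 0 else [at_z(P['top'],[u],[v],z).round(3).tolist() for u,v,z in [(203,179,.022),(265,179,.022),(311,207,.016),(264,380,.1),(241,174,.07)]])
E
```

```text
[[[0.627, 0.175, 0.022]], [[0.623, -0.015, 0.022]], [[0.535, -0.152, 0.016]], [[0.063, -0.002, 0.1]], [[0.628, 0.055, 0.07]]]
```

View pics/t0d.png

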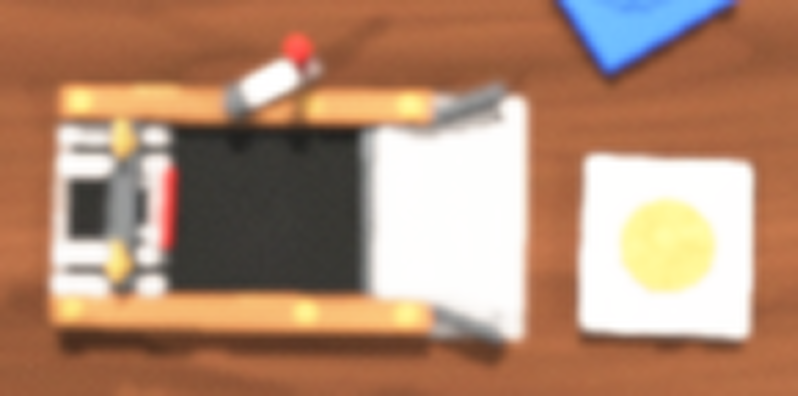

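View pics/s0d.png

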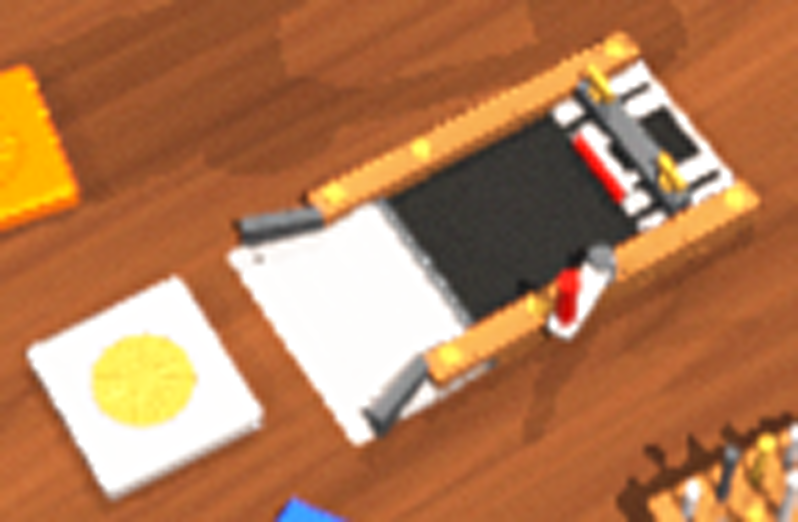

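```bash
cat > fit.py <<'E'
from h import *
import pickle
from scipy.optimize import least_squares
P=pickle.load(open('P0.pkl','rb'))
def T(c,off): return (np.array(c,float)+.5)/5.5-.5+np.array(off)
to=(190,162);so=(180,145)
cr=[('top',(-148,-67,0),(526,97)),('top',(-148,67,0),(525,340)),
('top',(-60,49,12),(368,293)),('top',(-60,-49,8),(368,128)),
('scene',(-148,67,0),(231,256)),('scene',(-148,-67,0),(357,443)),
('scene',(-60,49,12),(385,198)),
]
W=[('top',(110,-1,22),(60,86)),('top',(-98,-1,22),(433,90)),('top',(110,1,22),(50,325)),('top',(-98,1,22),(431,332)),]
bl=[('top',(-45,-47,14),(753,160)),('top',(45,-47,14),(585,155)),('top',(45,47,14),(580,335)),('top',(-45,47,14),(750,339)),
('scene',(45,47,14),(178,276)),('scene',(-45,47,14),(28,352)),('scene',(-45,-47,14),(110,488)),('scene',(45,-47,14),(263,412))]
def w(q,m):
    c,s=np.cos(q[2]),np.sin(q[2]);m=np.array(m)/1000.
    return np.array([q[0]+c*m[0]-s*m[1],q[1]+s*m[0]+c*m[1],m[2]])
def res(q,L,extra=()):
    r=[]
    for n,m,c in L: r.append(proj(P[n],w(q,m))[0]-T(c,to if n=='top' else so))
    for n,m,c in extra: r.append(proj(P[n],w(q,(m[0],m[1]*q[3]*1000,m[2])))[0]-T(c,to if n=='top' else so))
    return np.array(r)
a=least_squares(lambda q:res(q,cr,W).ravel(),[.55,.05,1.57,.065],x_scale=[.1,.1,1,.1],loss='soft_l1')
b=least_squares(lambda q:res(q,bl).ravel(),[.535,-.15,1.57],loss='soft_l1')
if __name__=='__main__':
    print(a.x,'\n',res(a.x,cr,W).round(1).tolist());print(b.x,'\n',res(b.x,bl).round(1).tolist())
    q=a.x
    for nm,X in(('block',np.r_[b.x[:2],0]),):
        d=X[:2]-q[:2];c,s=np.cos(q[2]),np.sin(q[2]);print(nm,'in cradle',c*d[0]+s*d[1],-s*d[0]+c*d[1],b.x[2]-q[2])
    print('pivot',w(q,(10,-58,0)))
    for i,n in enumerate(('top','scene')):
        # peg: red ball colour near
        im=P[n]['color'].astype(int);m=(im[...,0]>150)&(im[...,1]<80)&(im[...,2]<80)
        cx=proj(P[n],w(q,(10,-58,50)))[0];k,l,st,ce=cv2.connectedComponentsWithStats(m.astype(np.uint8))
        for j in range(1,k):
            if np.hypot(*(ce[j]-cx))<40: print(n,st[j],ce[j],at_z(P[n],[ce[j][0]],[ce[j][1]],.074 if n=='top' else .054))
E
python3 fit.py
```

```text
[0.56247819 0.07432437 1.5398239  0.06710311] 
 [[-0.6, 0.3], [-0.5, -0.8], [-1.0, 1.0], [-0.4, -0.5], [-1.0, 0.2], [-0.5, 0.4], [-0.8, -0.3], [0.1, -0.2], [0.2, -0.2], [-0.0, -0.0], [0.1, -0.4]]
[ 0.53801351 -0.15096892  1.51312836] 
 [[-1.0, 0.7], [0.1, 0.5], [0.2, -1.6], [-0.7, -1.2], [-0.3, -0.0], [-0.3, -0.3], [-0.3, 0.4], [-0.3, -0.2]]
block in cradle -0.22594285213391777 0.017476186648572513 -0.026695531912604986
pivot [0.62076005 0.08252346 0.        ]
top [244 171   2   2   3] [244.66666667 171.66666667] [[0.63372176 0.04398565 0.074     ]]
top [221 193   1  12  12] [221.  198.5] [[0.5555423  0.11289836 0.074     ]]
top [220 206   1   1   1] [220. 206.] [[0.53372781 0.11571018 0.074     ]]
scene [285 170   8  12  23] [288.43478261 175.47826087] [[0.58342971 0.10741791 0.054     ]]
scene [326 183   1   1   1] [326. 183.] [[0.66478223 0.18360839 0.054     ]]
scene [281 194   4  10  31] [282.58064516 198.12903226] [[0.63578191 0.04892397 0.054     ]]
scene [311 195   1   1   1] [311. 195.] [[0.67255124 0.12272573 0.054     ]]
scene [294 208   1   1   1] [294. 208.] [[0.6795739  0.05717867 0.054     ]]
```

Candidates for the block in the top view are white with brass at (311,207), blue at (304,156) and orange at (316,265). The crop confirms the bright steel one with the brass rosette at (311,207), directly before the ramp foot. It lies about 17 mm off the cradle's centre line, so I'll first nudge it sideways and square, then push from its tail.

Call:
{"method": "send_rows", "body": {
  "deltas": [
    {"dp":[0.12,-0.33,0],"rotation":[0,0,0.19]},
    {"dp":[0.25,-0.67,0],"rotation":[0,0,0.38]},
    {"dp":[0.38,-1,0],"rotation":[0,0,0.56]},
    {"dp":[0.38,-1,0],"rotation":[0,0,0.56]}
  ],
  "fingers": -0.18,
  "grip_force": 20
}}

```text
clock: 1.63
position: [0.2244, 0.4208, 0.2502]
ee_rot: [0.0, 0.017, 1.0, -0.003]
contact_force: [-0.3, -0.7, 1.1]
width: 0.0501
```

Call:
{"method": "send_rows", "body": {
  "deltas": [
    {"dp":[0.12,-0.33,0],"rotation":[0,0,0]},
    {"dp":[0.25,-0.67,0],"rotation":[0,0,0]},
    {"dp":[0.38,-1,0],"rotation":[0,0,0]},
    {"dp":[0.38,-1,0],"rotation":[0,0,0]}
  ]
}}

```text
clock: 1.97
position: [0.2705, 0.3016, 0.2504]
ee_rot: [0.001, 0.02, 1.0, -0.002]
contact_force: [0.5, -0.5, -1.4]
width: 0.0504
```

Call:
{"method": "send_rows", "body": {
  "deltas": [
    {"dp":[0.12,-0.33,0],"rotation":[0,0,0]},
    {"dp":[0.25,-0.67,0],"rotation":[0,0,0]},
    {"dp":[0.38,-1,0],"rotation":[0,0,0]},
    {"dp":[0.38,-1,0],"rotation":[0,0,0]}
  ]
}}

```text
clock: 2.3
position: [0.3173, 0.1817, 0.2507]
ee_rot: [0.001, 0.021, 1.0, -0.002]
contact_force: [0.1, 1.3, 0.0]
width: 0.0502
```

Call:
{"method": "send_rows", "body": {
  "deltas": [
    {"dp":[0.12,-0.33,0],"rotation":[0,0,0]},
    {"dp":[0.25,-0.67,0],"rotation":[0,0,0]},
    {"dp":[0.38,-1,0],"rotation":[0,0,0]},
    {"dp":[0.38,-1,0],"rotation":[0,0,0]}
  ]
}}

```text
clock: 2.63
position: [0.3637, 0.0615, 0.2509]
ee_rot: [0.002, 0.021, 1.0, -0.002]
contact_force: [0.2, 0.9, -0.0]
width: 0.0502
```

Call:
{"method": "send_rows", "body": {
  "deltas": [
    {"dp":[0.12,-0.33,0],"rotation":[0,0,0]},
    {"dp":[0.25,-0.67,0],"rotation":[0,0,0]},
    {"dp":[0.38,-1,0],"rotation":[0,0,0]},
    {"dp":[0.38,-1,0],"rotation":[0,0,0]}
  ]
}}

```text
clock: 2.97
position: [0.4098, -0.0584, 0.2507]
ee_rot: [0.002, 0.02, 1.0, -0.002]
contact_force: [0.3, 0.5, 0.0]
width: 0.0507
```

Call:
{"method": "send_rows", "body": {
  "deltas": [
    {"dp":[0.12,-0.26,-0.25],"rotation":[0,0,0]},
    {"dp":[0.25,-0.52,-0.55],"rotation":[0,0,0]},
    {"dp":[0.36,-0.78,-0.85],"rotation":[0,0,0]},
    {"dp":[0.36,-0.78,-1],"rotation":[0,0,0]},
    {"dp":[0.36,-0.78,-1],"rotation":[0,0,0]}
  ]
}}

```text
clock: 3.38
position: [0.448, -0.1467, 0.1251]
ee_rot: [-0.004, 0.019, 1.0, 0.002]
contact_force: [-0.9, -0.0, -1.1]
width: 0.0505
```

Call:
{"method": "send_rows", "body": {
  "deltas": [
    {"dp":[0,0,-0.25],"rotation":[0,0,0]},
    {"dp":[0,0,-0.5],"rotation":[0,0,0]},
    {"dp":[0,0,-0.75],"rotation":[0,0,0]},
    {"dp":[0,0,-0.8],"rotation":[0,0,0]},
    {"dp":[0,0,-0.8],"rotation":[0,0,0]}
  ]
}}

```text
clock: 3.8
position: [0.4484, -0.145, 0.0335]
ee_rot: [-0.002, 0.017, 1.0, 0.001]
contact_force: [-0.4, -0.5, 0.5]
width: 0.0506
```

```bash
python3 - <<'E'
from h import *
p=snap('scene','s1.png');a=cv2.imread('pics/s1.png');cv2.imwrite('pics/s1c.png',cv2.resize(a[150:300,130:330],None,fx=4,fy=4,interpolation=2))
s=monitor.get_state();print(s['position'],s['contact_force'])
E
```

```text
[ 0.44967992 -0.1458188   0.03485889] [ 0.42974418  0.48394685 -0.08245482]
```

View pics/s1c.png

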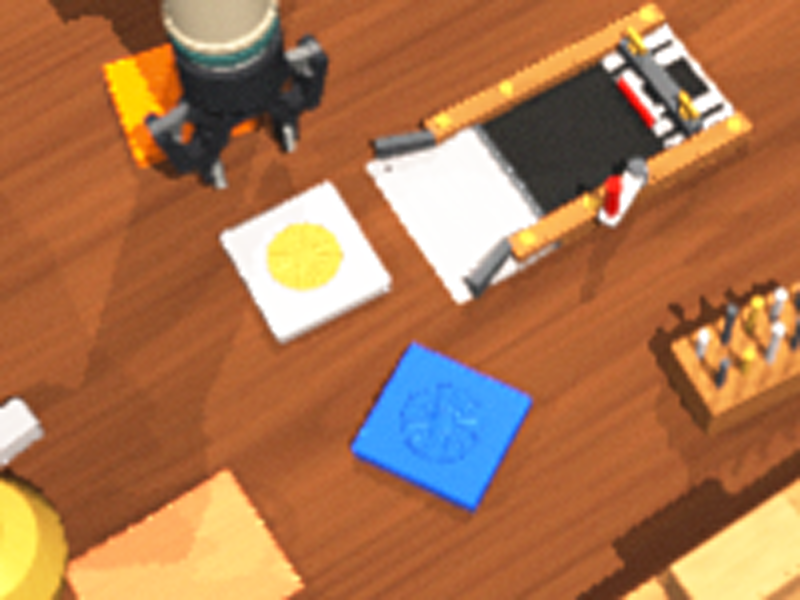

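Call:
{"method": "send_rows", "body": {
  "deltas": [
    {"dp":[0,0,-0.04],"rotation":[0,0,0]},
    {"dp":[0,0,-0.08],"rotation":[0,0,0]},
    {"dp":[0,0,-0.1],"rotation":[0,0,0]},
    {"dp":[0,0,-0.12],"rotation":[0,0,0]},
    {"dp":[0,0,-0.12],"rotation":[0,0,0]}
  ]
}}

```text
clock: 4.27
position: [0.4492, -0.1468, 0.02]
ee_rot: [0.0, 0.018, 1.0, 0.0]
contact_force: [0.8, -0.6, 0.1]
width: 0.0502
```

```bash
python3 - <<'E'
from h import *
p=snap('scene','s2.png');a=cv2.imread('pics/s2.png');cv2.imwrite('pics/s2c.png',cv2.resize(a[150:230,150:250],None,fx=7,fy=7,interpolation=2))
s=monitor.get_state();print(s['position'],s['contact_force'])
E
```

```text
[ 0.44924452 -0.14686958  0.02007606] [ 0.38233888 -0.60217289  0.29893118]
```

View pics/s2c.png

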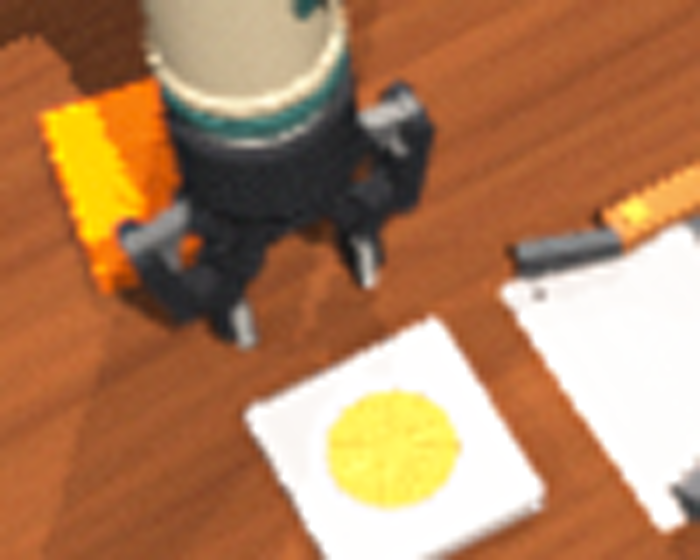

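Call:
{"method": "send_rows", "body": {
  "deltas": [
    {"dp":[0,0,-0.01],"rotation":[0,0,0]},
    {"dp":[0,0,-0.02],"rotation":[0,0,0]},
    {"dp":[0,0,-0.02],"rotation":[0,0,0]}
  ]
}}

```text
clock: 4.57
position: [0.4492, -0.1469, 0.0174]
ee_rot: [-0.0, 0.017, 1.0, 0.0]
contact_force: [-0.2, 0.2, 0.0]
width: 0.0507
```

Call:
{"method": "send_rows", "body": {
  "deltas": [
    {"dp":[0,0,-0.01],"rotation":[0,0,0]},
    {"dp":[0,0,-0.02],"rotation":[0,0,0]},
    {"dp":[0,0,-0.02],"rotation":[0,0,0]}
  ]
}}

```text
clock: 4.82
position: [0.4494, -0.1469, 0.0159]
ee_rot: [0.0, 0.017, 1.0, -0.0]
contact_force: [-1.1, 1.5, 8.7]
width: 0.0505
```

Call:
{"method": "send_rows", "body": {
  "deltas": [
    {"dp":[0,0,0.05],"rotation":[0,0,0]},
    {"dp":[0.1,0,0.05],"rotation":[0,0,0]},
    {"dp":[0.18,0,0.05],"rotation":[0,0,0]},
    {"dp":[0.2,0,0.05],"rotation":[0,0,0]},
    {"dp":[0.21,0,0.05],"rotation":[0,0,0]},
    {"dp":[0.22,0,0.05],"rotation":[0,0,0]},
    {"dp":[0.23,0,0.05],"rotation":[0,0,0]},
    {"dp":[0.24,0,0.05],"rotation":[0,0,0]}
  ]
}}

```text
clock: 5.48
position: [0.4777, -0.1466, 0.0208]
ee_rot: [-0.0, 0.017, 1.0, 0.0]
contact_force: [0.1, -0.5, -0.7]
width: 0.0506
```

Call:
{"method": "send_rows", "body": {
  "deltas": [
    {"dp":[0.01,0,0],"rotation":[0,0,0]},
    {"dp":[0.02,0,0],"rotation":[0,0,0]},
    {"dp":[0.03,0,0],"rotation":[0,0,0]},
    {"dp":[0.04,0,0],"rotation":[0,0,0]}
  ]
}}

```text
clock: 5.82
position: [0.4791, -0.1465, 0.0208]
ee_rot: [-0.004, 0.017, 1.0, 0.0]
contact_force: [-10.3, -3.1, 7.3]
width: 0.0505
```

Call:
{"method": "send_rows", "body": {
  "deltas": [
    {"dp":[0.005,0,0],"rotation":[0,0,0]},
    {"dp":[0.01,0,0],"rotation":[0,0,0]}
  ]
}}

```text
clock: 5.98
position: [0.4792, -0.1465, 0.0208]
ee_rot: [-0.005, 0.017, 1.0, 0.0]
contact_force: [-11.3, -3.9, 8.6]
width: 0.0504
```

```bash
python3 - <<'E'
from h import *
p=snap('scene','s3.png');a=cv2.imread('pics/s3.png');cv2.imwrite('pics/s3c.png',cv2.resize(a[150:230,150:250],None,fx=7,fy=7,interpolation=2))
s=monitor.get_state();print(s['position'],s['contact_force'],s['moment'])
E
```

```text
[ 0.47925186 -0.1465509   0.02081532] [-9.62448442 -3.16244033  7.4106919 ] [-0.77929123  1.57513728 -0.31975608]
```

View pics/s3c.png

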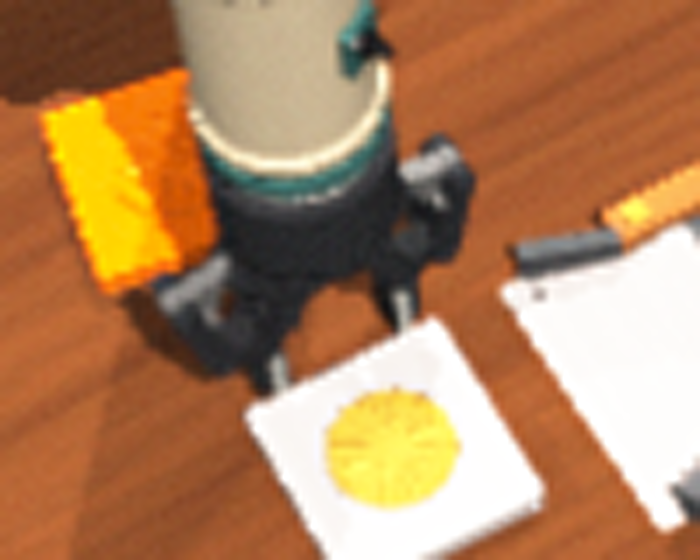

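Call:
{"method": "send_rows", "body": {
  "deltas": [
    {"dp":[0,0,0.01],"rotation":[0,0,0]},
    {"dp":[0,0,0.02],"rotation":[0,0,0]},
    {"dp":[0,0,0.02],"rotation":[0,0,0]}
  ]
}}

```text
clock: 6.28
position: [0.4825, -0.1464, 0.0231]
ee_rot: [-0.001, 0.017, 1.0, 0.001]
contact_force: [-3.8, -1.0, -0.8]
width: 0.0509
```

Call:
{"method": "send_rows", "body": {
  "deltas": [
    {"dp":[0.01,0,0],"rotation":[0,0,0]},
    {"dp":[0.02,0,0],"rotation":[0,0,0]},
    {"dp":[0.03,0,0],"rotation":[0,0,0]},
    {"dp":[0.04,0,0],"rotation":[0,0,0]}
  ]
}}

```text
clock: 6.62
position: [0.4865, -0.146, 0.0231]
ee_rot: [-0.003, 0.017, 1.0, 0.001]
contact_force: [-7.6, 0.0, 1.4]
width: 0.0505
```

Call:
{"method": "send_rows", "body": {
  "deltas": [
    {"dp":[0.01,0,0],"rotation":[0,0,0]},
    {"dp":[0.02,0,0],"rotation":[0,0,0]},
    {"dp":[0.03,0,0],"rotation":[0,0,0]},
    {"dp":[0.04,0,0],"rotation":[0,0,0]}
  ]
}}

```text
clock: 6.95
position: [0.491, -0.1459, 0.0231]
ee_rot: [-0.003, 0.017, 1.0, 0.001]
contact_force: [-7.3, -0.7, 2.7]
width: 0.0505
```

Call:
{"method": "send_rows", "body": {
  "deltas": [
    {"dp":[0.01,0,0],"rotation":[0,0,0]},
    {"dp":[0.02,0,0],"rotation":[0,0,0]},
    {"dp":[0.03,0,0],"rotation":[0,0,0]},
    {"dp":[0.04,0,0],"rotation":[0,0,0]},
    {"dp":[0.045,0,0],"rotation":[0,0,0]}
  ]
}}

```text
clock: 7.37
position: [0.4965, -0.1459, 0.0231]
ee_rot: [-0.003, 0.017, 1.0, 0.001]
contact_force: [-7.2, 0.1, 2.5]
width: 0.0509
```

```bash
python3 - <<'E'
from h import *
p=snap('scene','s4.png');a=cv2.imread('pics/s4.png');cv2.imwrite('pics/s4d.png',cv2.resize(a[145:240,180:325],None,fx=5.5,fy=5.5,interpolation=2))
s=monitor.get_state();print(s['position'],s['contact_force'],s['moment'])
E
```

```text
[ 0.49663187 -0.14588569  0.02307077] [-6.92132639 -0.70110472  2.25296189] [7.27362821e-02 1.13131806e+00 7.29658559e-04]
```

View pics/s4d.png

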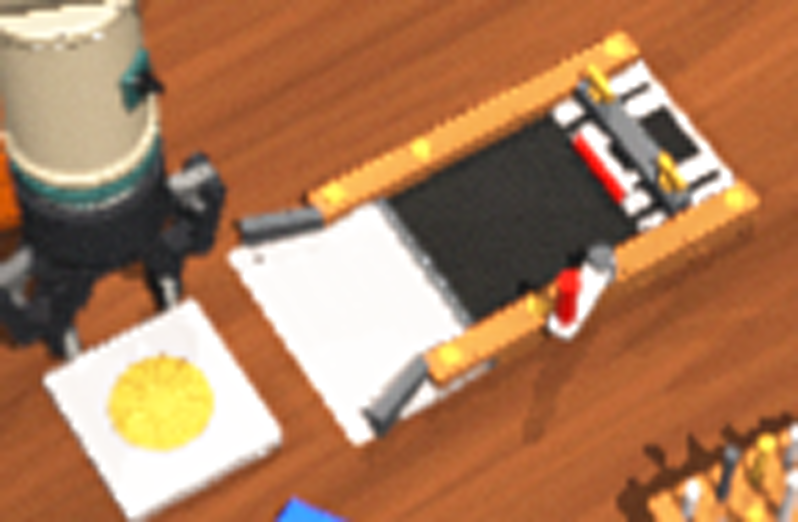

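Back off, rise, and check the block's pose from both views before taking the tail.

Call:
{"method": "send_rows", "body": {
  "deltas": [
    {"dp":[-0.08,0,0],"rotation":[0,0,0]},
    {"dp":[-0.15,0,0.2],"rotation":[0,0,-0.2]},
    {"dp":[-0.15,0,0.5],"rotation":[0,0,-0.4]},
    {"dp":[-0.15,-0.2,0.7],"rotation":[0,0,-0.6]},
    {"dp":[-0.15,-0.4,0.8],"rotation":[0,0,-0.8]},
    {"dp":[-0.15,-0.6,0.8],"rotation":[0,0,-1]},
    {"dp":[-0.15,-0.8,0.8],"rotation":[0,0,-1]}
  ]
}}

```text
clock: 8.0
position: [0.483, -0.2448, 0.1218]
ee_rot: [0.004, 0.266, 0.964, -0.001]
contact_force: [-0.3, -0.1, -0.8]
width: 0.0504
```

```bash
python3 - <<'E'
from h import *
import pickle
P={n:snap(n,n+'5.png') for n in('scene','top')};pickle.dump(P,open('P5.pkl','wb'))
a=cv2.imread('pics/scene5.png');cv2.imwrite('pics/s5d.png',cv2.resize(a[145:250,180:325],None,fx=5.5,fy=5.5,interpolation=2))
a=cv2.imread('pics/top5.png');cv2.imwrite('pics/t5d.png',cv2.resize(a[162:234,190:335],None,fx=5.5,fy=5.5,interpolation=2))
E
```

```text
(no output)
```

View pics/s5d.png

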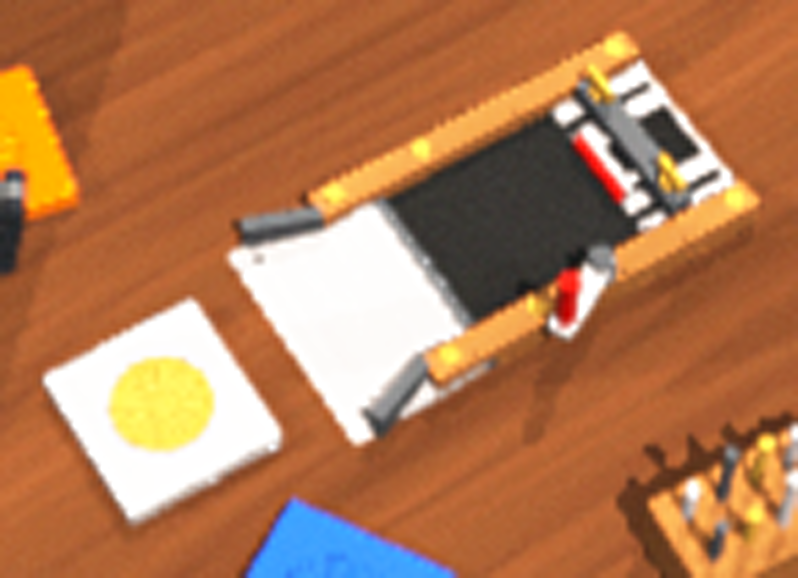

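View pics/t5d.png

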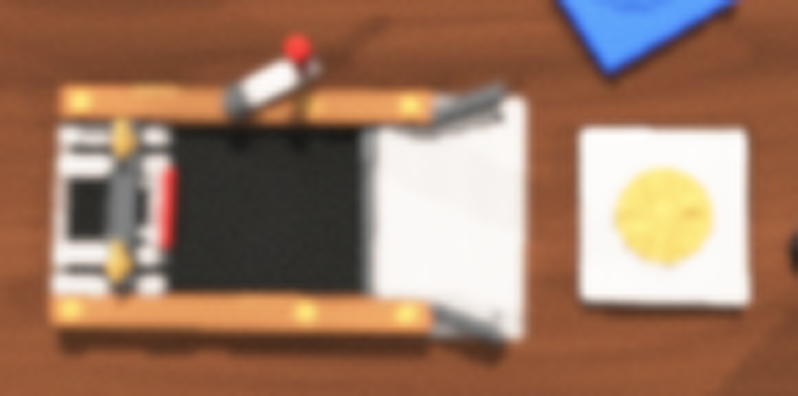

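```bash
cat >> fit.py <<'E'
b2=[('top',(-45,-47,14),(748,129)),('top',(45,-47,14),(579,128)),('top',(45,47,14),(580,302)),('top',(-45,47,14),(747,304)),
('scene',(45,47,14),(192,299)),('scene',(-45,47,14),(43,379)),('scene',(-45,-47,14),(132,510)),('scene',(45,-47,14),(280,435))]
def ic(x,y,yaw=0):
    q=a.x;c,s=np.cos(q[2]),np.sin(q[2]);d=np.array([x,y])-q[:2]
    return c*d[0]+s*d[1],-s*d[0]+c*d[1],yaw-q[2]
if __name__=='__main__':
    b2f=least_squares(lambda q:res(q,b2).ravel(),[.535,-.15,1.57],loss='soft_l1')
    print('now',b2f.x,ic(*b2f.x),res(b2f.x,b2).round(1).tolist())
    for x in(-290,-280,-70,-30): print(x,w(a.x,(x,0,0)))
E
python3 fit.py|tail -5
```

```text
now [ 0.55502632 -0.15039997  1.53677455] (np.float64(-0.22484732608807065), np.float64(0.00048914708835504), np.float64(-0.003049344977419599)) [[-0.9, 0.5], [0.4, 0.3], [0.2, -0.8], [-0.3, -0.8], [-0.2, -0.2], [-0.1, -0.5], [-0.5, 0.9], [0.2, -0.5]]
-290 [ 0.55349762 -0.21553654  0.        ]
-280 [ 0.5538073  -0.20554134  0.        ]
-70 [0.56031047 0.00435795 0.        ]
-30 [0.56154917 0.04433876 0.        ]
```

Call:
{"method": "send_rows", "body": {
  "deltas": [
    {"dp":[0.2,0,0],"rotation":[0,0,-0.25]},
    {"dp":[0.4,0.05,0],"rotation":[0,0,-0.5]},
    {"dp":[0.58,0.1,0],"rotation":[0,0,-0.75]},
    {"dp":[0.58,0.1,0],"rotation":[0,0,-1]},
    {"dp":[0.58,0.1,0],"rotation":[0,0,-1]}
  ]
}}

```text
clock: 8.52
position: [0.5523, -0.2299, 0.1195]
ee_rot: [0.001, 0.495, 0.869, 0.0]
contact_force: [-0.4, 0.0, 0.3]
width: 0.0507
```

Call:
{"method": "send_rows", "body": {
  "deltas": [
    {"dp":[0,0,-0.1],"rotation":[0,0,-0.25]},
    {"dp":[0,0,-0.2],"rotation":[0,0,-0.5]},
    {"dp":[0,0,-0.3],"rotation":[0,0,-0.75]},
    {"dp":[0,0,-0.4],"rotation":[0,0,-1]},
    {"dp":[0,0,-0.4],"rotation":[0,0,-1]}
  ]
}}

```text
clock: 8.93
position: [0.5487, -0.2296, 0.0694]
ee_rot: [-0.002, 0.694, 0.72, -0.0]
contact_force: [-0.4, -0.5, 0.6]
width: 0.0502
```

Call:
{"method": "send_rows", "body": {
  "deltas": [
    {"dp":[0,0,-0.1],"rotation":[0,0,-0.13]},
    {"dp":[0,0,-0.2],"rotation":[0,0,-0.13]},
    {"dp":[0,0,-0.2],"rotation":[0,0,-0.13]}
  ]
}}

```text
clock: 9.18
position: [0.5493, -0.23, 0.0463]
ee_rot: [-0.002, 0.716, 0.699, -0.0]
contact_force: [-1.2, 0.5, 0.6]
width: 0.0503
```

```bash
python3 - <<'E'
from h import *
s=monitor.get_state();print(s['position'],s['ee_rot'],s['qpos'],s['contact_force'])
q=s['ee_rot'];print('heading',2*np.arctan2(q[2],q[1])-np.pi/2)
E
```

```text
[ 0.54927517 -0.23000504  0.04628155] [-1.50222771e-03  7.15546630e-01  6.98563289e-01 -3.06592151e-04] [-5.13515182e-01  4.84284286e-01  1.73444645e+00  3.16440206e-04
  9.25917891e-01 -4.89687104e-01] [-1.15734923  0.46886891  0.64433918]
heading -0.024018676922647808
```

Call:
{"method": "send_rows", "body": {
  "deltas": [
    {"dp":[0.03,0,-0.1],"rotation":[0,0,-0.014]},
    {"dp":[0.03,0.05,-0.19],"rotation":[0,0,-0.014]},
    {"dp":[0.03,0.1,-0.19],"rotation":[0,0,-0.014]},
    {"dp":[0.03,0.13,-0.19],"rotation":[0,0,-0.014]},
    {"dp":[0.03,0.13,-0.19],"rotation":[0,0,-0.014]}
  ]
}}

```text
clock: 9.6
position: [0.5545, -0.2144, 0.0252]
ee_rot: [0.0, 0.719, 0.695, 0.0]
contact_force: [-0.2, 1.5, 0.6]
width: 0.0501
```

Call:
{"method": "send_rows", "body": {
  "deltas": [
    {"dp":[0,0.015,0],"rotation":[0,0,0]},
    {"dp":[0,0.03,0],"rotation":[0,0,0]},
    {"dp":[0,0.045,0],"rotation":[0,0,0]},
    {"dp":[0,0.06,0],"rotation":[0,0,0]},
    {"dp":[0,0.075,0],"rotation":[0,0,0]}
  ]
}}

```text
clock: 10.02
position: [0.5545, -0.2075, 0.0251]
ee_rot: [0.001, 0.719, 0.695, -0.001]
contact_force: [-0.9, -6.2, -0.3]
width: 0.0504
```

Call:
{"method": "send_rows", "body": {
  "deltas": [
    {"dp":[0,0.02,0],"rotation":[0,0,0]},
    {"dp":[0.001,0.04,0],"rotation":[0,0,0]},
    {"dp":[0.002,0.06,0],"rotation":[0,0,0]},
    {"dp":[0.002,0.08,0],"rotation":[0,0,0]},
    {"dp":[0.003,0.1,0],"rotation":[0,0,0]},
    {"dp":[0.004,0.12,0],"rotation":[0,0,0]},
    {"dp":[0.004,0.14,0],"rotation":[0,0,0]},
    {"dp":[0.005,0.16,0],"rotation":[0,0,0]}
  ]
}}

```text
clock: 10.68
position: [0.5556, -0.189, 0.0251]
ee_rot: [0.002, 0.719, 0.695, -0.001]
contact_force: [-0.6, -6.4, 0.4]
width: 0.0506
```

Call:
{"method": "send_rows", "body": {
  "deltas": [
    {"dp":[0,0.015,0],"rotation":[0,0,0]},
    {"dp":[0.001,0.03,0],"rotation":[0,0,0]},
    {"dp":[0.002,0.045,0],"rotation":[0,0,0]},
    {"dp":[0.002,0.06,0],"rotation":[0,0,0]},
    {"dp":[0.003,0.075,0],"rotation":[0,0,0]},
    {"dp":[0.003,0.09,0],"rotation":[0,0,0]},
    {"dp":[0.003,0.105,0],"rotation":[0,0,0]}
  ]
}}

```text
clock: 11.27
position: [0.556, -0.1764, 0.0252]
ee_rot: [0.002, 0.719, 0.695, -0.001]
contact_force: [0.1, -6.3, -0.9]
width: 0.0501
```

Call:
{"method": "send_rows", "body": {
  "deltas": [
    {"dp":[0,0.012,0],"rotation":[0,0,0]},
    {"dp":[0.001,0.024,0],"rotation":[0,0,0]},
    {"dp":[0.001,0.036,0],"rotation":[0,0,0]},
    {"dp":[0.001,0.048,0],"rotation":[0,0,0]},
    {"dp":[0.002,0.06,0],"rotation":[0,0,0]}
  ]
}}

```text
clock: 11.68
position: [0.5563, -0.1696, 0.0252]
ee_rot: [0.002, 0.719, 0.695, -0.001]
contact_force: [0.2, -5.7, -0.9]
width: 0.0505
```

Call:
{"method": "send_rows", "body": {
  "deltas": [
    {"dp":[0,0.015,0],"rotation":[0,0,0]},
    {"dp":[0.001,0.03,0],"rotation":[0,0,0]},
    {"dp":[0.002,0.045,0],"rotation":[0,0,0]},
    {"dp":[0.002,0.06,0],"rotation":[0,0,0]},
    {"dp":[0.003,0.075,0],"rotation":[0,0,0]},
    {"dp":[0.003,0.09,0],"rotation":[0,0,0]},
    {"dp":[0.003,0.105,0],"rotation":[0,0,0]}
  ]
}}

```text
clock: 12.27
position: [0.5567, -0.1569, 0.0251]
ee_rot: [0.002, 0.719, 0.695, -0.001]
contact_force: [-0.2, -6.6, -0.9]
width: 0.0505
```

Call:
{"method": "send_rows", "body": {
  "deltas": [
    {"dp":[0,0.015,0],"rotation":[0,0,0]},
    {"dp":[0.001,0.03,0],"rotation":[0,0,0]},
    {"dp":[0.002,0.045,0],"rotation":[0,0,0]},
    {"dp":[0.002,0.06,0],"rotation":[0,0,0]},
    {"dp":[0.003,0.075,0],"rotation":[0,0,0]},
    {"dp":[0.003,0.09,0],"rotation":[0,0,0]},
    {"dp":[0.003,0.105,0],"rotation":[0,0,0]}
  ]
}}

```text
clock: 12.85
position: [0.557, -0.1443, 0.0251]
ee_rot: [0.002, 0.719, 0.695, -0.001]
contact_force: [0.3, -7.4, -1.2]
width: 0.0501
```

```bash
python3 - <<'E'
from h import *
p=snap('scene','s6.png');a=cv2.imread('pics/s6.png');cv2.imwrite('pics/s6d.png',cv2.resize(a[145:250,180:325],None,fx=5.5,fy=5.5,interpolation=2))
s=monitor.get_state();print(s['position'],s['contact_force'],s['moment'])
E
```

```text
[ 0.55698671 -0.1438016   0.02508897] [ 0.46099316 -5.96234705 -1.38354323] [-1.0249844   0.0164759  -0.00278525]
```

View pics/s6d.png

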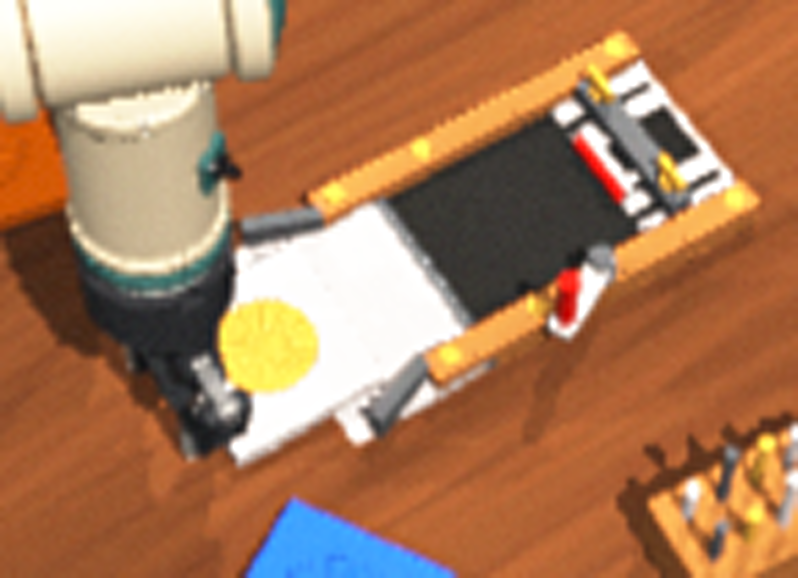

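Call:
{"method": "send_rows", "body": {
  "deltas": [
    {"dp":[0,0.015,0],"rotation":[0,0,0]},
    {"dp":[0.001,0.03,0],"rotation":[0,0,0]},
    {"dp":[0.002,0.045,0],"rotation":[0,0,0]},
    {"dp":[0.002,0.06,0],"rotation":[0,0,0]},
    {"dp":[0.003,0.075,0],"rotation":[0,0,0]},
    {"dp":[0.003,0.09,0],"rotation":[0,0,0]},
    {"dp":[0.003,0.105,0],"rotation":[0,0,0]},
    {"dp":[0.004,0.12,0],"rotation":[0,0,0]}
  ]
}}

```text
clock: 13.57
position: [0.5574, -0.1298, 0.0251]
ee_rot: [0.002, 0.719, 0.695, -0.001]
contact_force: [-0.4, -6.4, -0.6]
width: 0.0502
```

Call:
{"method": "send_rows", "body": {
  "deltas": [
    {"dp":[0,0.015,0],"rotation":[0,0,0]},
    {"dp":[0.001,0.03,0],"rotation":[0,0,0]},
    {"dp":[0.002,0.045,0],"rotation":[0,0,0]},
    {"dp":[0.002,0.06,0],"rotation":[0,0,0]},
    {"dp":[0.003,0.075,0],"rotation":[0,0,0]},
    {"dp":[0.003,0.09,0],"rotation":[0,0,0]}
  ]
}}

```text
clock: 14.07
position: [0.5577, -0.1189, 0.025]
ee_rot: [0.002, 0.719, 0.695, -0.001]
contact_force: [0.1, -6.5, -0.9]
width: 0.0503
```

Call:
{"method": "send_rows", "body": {
  "deltas": [
    {"dp":[0,0.015,0],"rotation":[0,0,0]},
    {"dp":[0.001,0.03,0],"rotation":[0,0,0]},
    {"dp":[0.002,0.045,0],"rotation":[0,0,0]},
    {"dp":[0.002,0.06,0],"rotation":[0,0,0]},
    {"dp":[0.003,0.075,0],"rotation":[0,0,0]},
    {"dp":[0.003,0.09,0],"rotation":[0,0,0]}
  ]
}}

```text
clock: 14.57
position: [0.558, -0.1081, 0.025]
ee_rot: [0.002, 0.719, 0.695, -0.001]
contact_force: [-0.7, -6.3, -1.0]
width: 0.0504
```

Call:
{"method": "send_rows", "body": {
  "deltas": [
    {"dp":[0,0.015,0],"rotation":[0,0,0]},
    {"dp":[0.001,0.03,0],"rotation":[0,0,0]},
    {"dp":[0.002,0.045,0],"rotation":[0,0,0]},
    {"dp":[0.002,0.06,0],"rotation":[0,0,0]},
    {"dp":[0.003,0.075,0],"rotation":[0,0,0]},
    {"dp":[0.003,0.09,0],"rotation":[0,0,0]}
  ]
}}

```text
clock: 15.07
position: [0.5583, -0.0972, 0.025]
ee_rot: [0.002, 0.719, 0.695, -0.001]
contact_force: [0.2, -5.9, -1.1]
width: 0.0506
```

Call:
{"method": "send_rows", "body": {
  "deltas": [
    {"dp":[0,0.015,0],"rotation":[0,0,0]},
    {"dp":[0.001,0.03,0],"rotation":[0,0,0]},
    {"dp":[0.002,0.045,0],"rotation":[0,0,0]},
    {"dp":[0.002,0.06,0],"rotation":[0,0,0]},
    {"dp":[0.003,0.075,0],"rotation":[0,0,0]},
    {"dp":[0.003,0.09,0],"rotation":[0,0,0]}
  ]
}}

```text
clock: 15.57
position: [0.5587, -0.0865, 0.025]
ee_rot: [0.002, 0.719, 0.695, -0.001]
contact_force: [-0.4, -8.8, -0.0]
width: 0.0503
```

Call:
{"method": "send_rows", "body": {
  "deltas": [
    {"dp":[0,0.015,0.002],"rotation":[0,0,0]},
    {"dp":[0.001,0.03,0.004],"rotation":[0,0,0]},
    {"dp":[0.002,0.045,0.006],"rotation":[0,0,0]},
    {"dp":[0.002,0.06,0.008],"rotation":[0,0,0]},
    {"dp":[0.003,0.075,0.011],"rotation":[0,0,0]},
    {"dp":[0.003,0.09,0.013],"rotation":[0,0,0]}
  ]
}}

```text
clock: 16.07
position: [0.5591, -0.0759, 0.0266]
ee_rot: [0.002, 0.719, 0.695, -0.001]
contact_force: [-0.2, -7.9, -0.7]
width: 0.0506
```

Call:
{"method": "send_rows", "body": {
  "deltas": [
    {"dp":[0,0.015,0.001],"rotation":[0,0,0]},
    {"dp":[0.001,0.03,0.002],"rotation":[0,0,0]},
    {"dp":[0.002,0.045,0.003],"rotation":[0,0,0]},
    {"dp":[0.002,0.06,0.004],"rotation":[0,0,0]},
    {"dp":[0.003,0.075,0.005],"rotation":[0,0,0]},
    {"dp":[0.003,0.09,0.006],"rotation":[0,0,0]}
  ]
}}

```text
clock: 16.57
position: [0.56, -0.0662, 0.0279]
ee_rot: [0.003, 0.719, 0.695, -0.001]
contact_force: [-1.0, -11.0, 3.7]
width: 0.0505
```

Call:
{"method": "send_rows", "body": {
  "deltas": [
    {"dp":[0,0.012,0.001],"rotation":[0,0,0]},
    {"dp":[0.001,0.024,0.002],"rotation":[0,0,0]},
    {"dp":[0.001,0.036,0.003],"rotation":[0,0,0]},
    {"dp":[0.002,0.048,0.004],"rotation":[0,0,0]},
    {"dp":[0.002,0.06,0.005],"rotation":[0,0,0]},
    {"dp":[0.003,0.072,0.006],"rotation":[0,0,0]}
  ]
}}

```text
clock: 17.07
position: [0.5607, -0.0582, 0.0291]
ee_rot: [0.004, 0.719, 0.695, -0.001]
contact_force: [-1.2, -12.2, 4.7]
width: 0.0502
```

```bash
python3 - <<'E'
from h import *
p=snap('scene','s7.png');a=cv2.imread('pics/s7.png');cv2.imwrite('pics/s7d.png',cv2.resize(a[145:250,180:325],None,fx=5.5,fy=5.5,interpolation=2))
s=monitor.get_state();print(s['position'],s['contact_force'],s['moment'])
E
```

```text
[ 0.56074043 -0.05791953  0.0291519 ] [ -1.0669528  -12.42586552   3.60002266] [-1.89486397  0.22033798  0.1061842 ]
```

View pics/s7d.png

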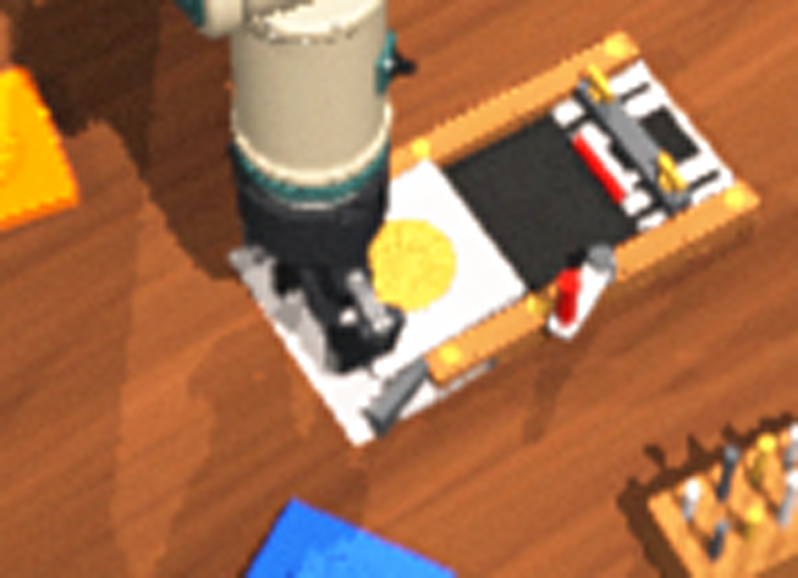

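Call:
{"method": "send_rows", "body": {
  "deltas": [
    {"dp":[0,0.01,0.003],"rotation":[0,0,0]},
    {"dp":[0,0.02,0.006],"rotation":[0,0,0]},
    {"dp":[0,0.03,0.008],"rotation":[0,0,0]},
    {"dp":[0,0.04,0.008],"rotation":[0,0,0]}
  ]
}}

```text
clock: 17.45
position: [0.5608, -0.053, 0.0299]
ee_rot: [0.004, 0.719, 0.695, -0.001]
contact_force: [-1.0, -12.1, 3.8]
width: 0.0506
```

Call:
{"method": "send_rows", "body": {
  "deltas": [
    {"dp":[0,0.01,0],"rotation":[0,0,0]},
    {"dp":[0,0.02,0],"rotation":[0,0,0]},
    {"dp":[0,0.03,0],"rotation":[0,0,0]},
    {"dp":[0,0.04,0],"rotation":[0,0,0]}
  ]
}}

```text
clock: 17.78
position: [0.5611, -0.0492, 0.0304]
ee_rot: [0.004, 0.718, 0.696, -0.001]
contact_force: [0.4, -13.8, 7.0]
width: 0.0506
```

Call:
{"method": "send_rows", "body": {
  "deltas": [
    {"dp":[0,-0.05,0],"rotation":[0,0,0]},
    {"dp":[0,-0.08,-0.01],"rotation":[0,0,0]},
    {"dp":[0,-0.08,-0.015],"rotation":[0,0,0]},
    {"dp":[0,-0.06,-0.015],"rotation":[0,0,0]},
    {"dp":[0,-0.045,-0.015],"rotation":[0,0,0]}
  ]
}}

```text
clock: 18.2
position: [0.5587, -0.0494, 0.0265]
ee_rot: [-0.001, 0.72, 0.694, -0.0]
contact_force: [-0.1, -0.2, 0.0]
width: 0.0504
```

```bash
python3 - <<'E'
from h import *
p=snap('scene','s8.png');a=cv2.imread('pics/s8.png');cv2.imwrite('pics/s8d.png',cv2.resize(a[145:250,180:325],None,fx=5.5,fy=5.5,interpolation=2))
s=monitor.get_state();print(s['position'],s['contact_force'],s['moment'])
E
```

```text
[ 0.55873386 -0.04897757  0.02653001] [-0.32644704 -0.28070795 -0.7170966 ] [0.00348441 0.04344478 0.01299919]
```

View pics/s8d.png

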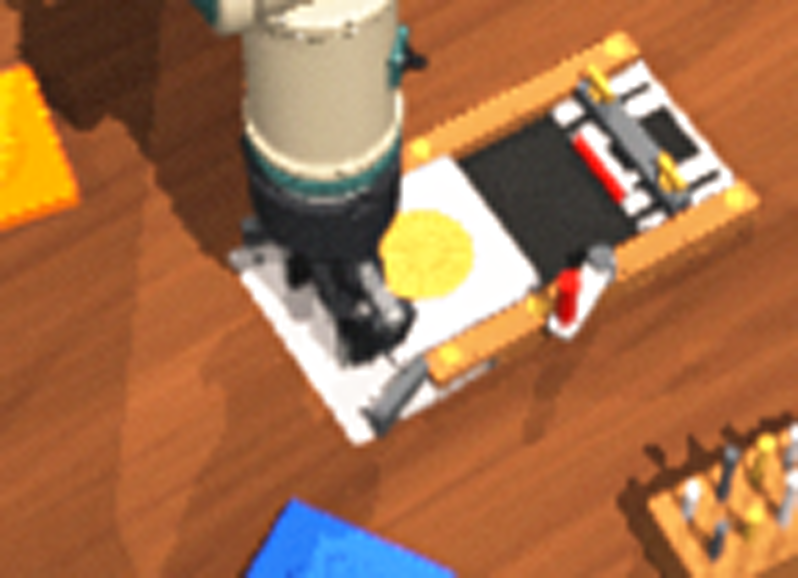

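Call:
{"method": "send_rows", "body": {
  "deltas": [
    {"dp":[0,0.012,0],"rotation":[0,0,0]},
    {"dp":[0,0.024,0],"rotation":[0,0,0]},
    {"dp":[0,0.036,0],"rotation":[0,0,0]},
    {"dp":[0,0.044,0],"rotation":[0,0,0]}
  ]
}}

```text
clock: 18.58
position: [0.5592, -0.0464, 0.0273]
ee_rot: [0.001, 0.719, 0.695, -0.001]
contact_force: [-1.7, -8.1, 3.4]
width: 0.0504
```

Call:
{"method": "send_rows", "body": {
  "deltas": [
    {"dp":[0,0.01,0],"rotation":[0,0,0]},
    {"dp":[0,0.02,0],"rotation":[0,0,0]},
    {"dp":[0,0.03,0],"rotation":[0,0,0]}
  ]
}}

```text
clock: 18.83
position: [0.5597, -0.0432, 0.0276]
ee_rot: [0.002, 0.719, 0.695, -0.001]
contact_force: [-1.2, -8.8, 3.8]
width: 0.0504
```

Call:
{"method": "send_rows", "body": {
  "deltas": [
    {"dp":[0,0.01,0],"rotation":[0,0,0]},
    {"dp":[0.001,0.02,0],"rotation":[0,0,0]},
    {"dp":[0.001,0.03,0],"rotation":[0,0,0]}
  ]
}}

```text
clock: 19.08
position: [0.56, -0.0401, 0.0278]
ee_rot: [0.002, 0.719, 0.695, -0.001]
contact_force: [-2.2, -10.2, 5.2]
width: 0.0506
```

Call:
{"method": "send_rows", "body": {
  "deltas": [
    {"dp":[0,0.01,0],"rotation":[0,0,0]},
    {"dp":[0.001,0.02,0],"rotation":[0,0,0]},
    {"dp":[0.001,0.03,0],"rotation":[0,0,0]}
  ]
}}

```text
clock: 19.33
position: [0.5601, -0.037, 0.0281]
ee_rot: [0.003, 0.719, 0.695, -0.002]
contact_force: [-2.4, -11.7, 6.3]
width: 0.0503
```

Call:
{"method": "send_rows", "body": {
  "deltas": [
    {"dp":[0,-0.05,0],"rotation":[0,0,0]},
    {"dp":[0,-0.08,0],"rotation":[0,0,0]},
    {"dp":[0,-0.06,0],"rotation":[0,0,0]},
    {"dp":[0,-0.04,0],"rotation":[0,0,0]},
    {"dp":[0,-0.03,0],"rotation":[0,0,0]}
  ]
}}

```text
clock: 19.75
position: [0.5591, -0.0367, 0.0266]
ee_rot: [-0.0, 0.72, 0.694, 0.0]
contact_force: [0.2, 0.9, 0.2]
width: 0.0508
```

Call:
{"method": "send_rows", "body": {
  "deltas": [
    {"dp":[0,0.01,0],"rotation":[0,0,0]},
    {"dp":[0.001,0.02,0],"rotation":[0,0,0]},
    {"dp":[0.001,0.03,0],"rotation":[0,0,0]},
    {"dp":[0.001,0.04,0],"rotation":[0,0,0]}
  ]
}}

```text
clock: 20.08
position: [0.5591, -0.033, 0.0265]
ee_rot: [-0.0, 0.719, 0.694, -0.001]
contact_force: [-0.7, -3.8, -2.7]
width: 0.0504
```

```bash
python3 - <<'E'
from h import *
p=snap('scene','s9.png');a=cv2.imread('pics/s9.png');cv2.imwrite('pics/s9d.png',cv2.resize(a[145:250,180:325],None,fx=5.5,fy=5.5,interpolation=2))
s=monitor.get_state();print(s['position'],s['contact_force'],s['moment'])
E
```

```text
[ 0.55906056 -0.03261317  0.02644305] [-1.35265863 -3.52974727 -2.60744841] [-0.64023982  0.11476995  0.02421383]
```

View pics/s9d.png

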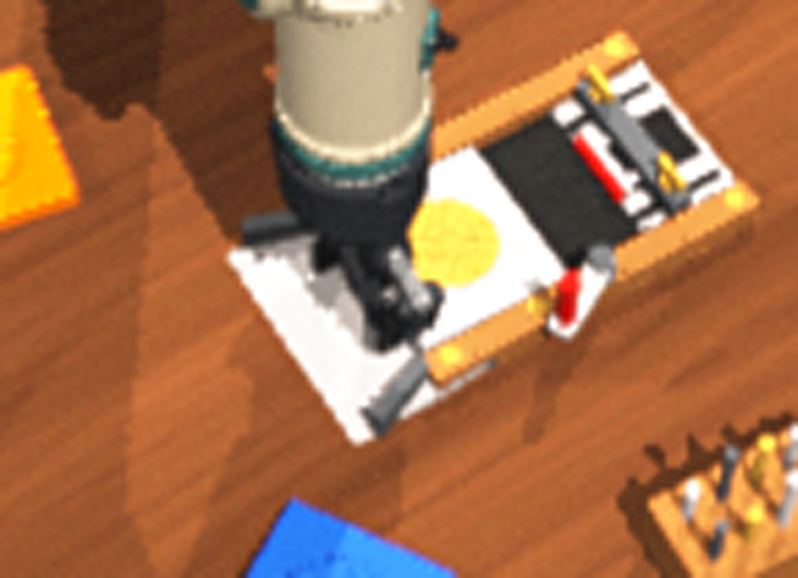

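Call:
{"method": "send_rows", "body": {
  "deltas": [
    {"dp":[0,0.01,0.006],"rotation":[0,0,0]},
    {"dp":[0.001,0.02,0.012],"rotation":[0,0,0]},
    {"dp":[0.001,0.03,0.017],"rotation":[0,0,0]},
    {"dp":[0.001,0.04,0.02],"rotation":[0,0,0]},
    {"dp":[0.002,0.05,0.022],"rotation":[0,0,0]}
  ]
}}

```text
clock: 20.55
position: [0.5599, -0.0266, 0.0297]
ee_rot: [0.0, 0.72, 0.694, 0.0]
contact_force: [-0.6, -4.3, -2.4]
width: 0.0504
```

Call:
{"method": "send_rows", "body": {
  "deltas": [
    {"dp":[0,0.01,0.002],"rotation":[0,0,0]},
    {"dp":[0.001,0.02,0.004],"rotation":[0,0,0]},
    {"dp":[0.001,0.03,0.006],"rotation":[0,0,0]},
    {"dp":[0.001,0.04,0.008],"rotation":[0,0,0]},
    {"dp":[0.002,0.05,0.01],"rotation":[0,0,0]}
  ]
}}

```text
clock: 20.97
position: [0.5601, -0.0206, 0.0308]
ee_rot: [0.0, 0.72, 0.694, 0.0]
contact_force: [-0.7, -4.1, -2.3]
width: 0.0504
```

```bash
python3 - <<'E'
from fit import *
for z in(.015,.02,.025):
    u=T((177,208),to);X=at_z(P['top'],[u[0]],[u[1]],z)[0];print(z,ic(X[0],X[1])[:2])
    for c in((575,140),(622,203),(598,150)):
        u=T(c,so);X=at_z(P['scene'],[u[0]],[u[1]],z)[0];print(' s',c,ic(X[0],X[1])[:2])
E
```

```text
0.015 (np.float64(0.043345774480298735), np.float64(0.0003784834916579614))
 s (575, 140) (np.float64(0.049547956332973035), np.float64(0.021897431341281828))
 s (622, 203) (np.float64(0.04862229967653041), np.float64(-0.02542389878931679))
 s (598, 150) (np.float64(0.05669162343907115), np.float64(0.00978870529614471))
0.02 (np.float64(0.042724572889298394), np.float64(0.001258141038635408))
 s (575, 140) (np.float64(0.047496607733176814), np.float64(0.019392942612256724))
 s (622, 203) (np.float64(0.04657463321004731), np.float64(-0.02774014985497077))
 s (598, 150) (np.float64(0.054611858326040076), np.float64(0.007332383393598322))
0.025 (np.float64(0.04210337129829804), np.float64(0.002137798585612854))
 s (575, 140) (np.float64(0.045445259133380704), np.float64(0.016888453883231732))
 s (622, 203) (np.float64(0.044526966743564315), np.float64(-0.03005640092062464))
 s (598, 150) (np.float64(0.05253209321300901), np.float64(0.0048760614910519345))
```

Call:
{"method": "send_rows", "body": {
  "deltas": [
    {"dp":[0,0.01,0],"rotation":[0,0,0]},
    {"dp":[0.001,0.02,0],"rotation":[0,0,0]},
    {"dp":[0.001,0.03,0],"rotation":[0,0,0]},
    {"dp":[0.001,0.04,0],"rotation":[0,0,0]},
    {"dp":[0.002,0.05,0],"rotation":[0,0,0]},
    {"dp":[0.002,0.06,0],"rotation":[0,0,0]},
    {"dp":[0.002,0.07,0],"rotation":[0,0,0]},
    {"dp":[0.002,0.08,0],"rotation":[0,0,0]}
  ]
}}

```text
clock: 21.63
position: [0.5603, -0.011, 0.0307]
ee_rot: [0.0, 0.72, 0.694, 0.0]
contact_force: [0.1, -3.7, -2.5]
width: 0.0503
```

Call:
{"method": "send_rows", "body": {
  "deltas": [
    {"dp":[0,0.01,0],"rotation":[0,0,0]},
    {"dp":[0.001,0.02,0],"rotation":[0,0,0]},
    {"dp":[0.001,0.03,0],"rotation":[0,0,0]},
    {"dp":[0.001,0.04,0],"rotation":[0,0,0]},
    {"dp":[0.002,0.05,0],"rotation":[0,0,0]},
    {"dp":[0.002,0.06,0],"rotation":[0,0,0]},
    {"dp":[0.002,0.07,0],"rotation":[0,0,0]}
  ]
}}

```text
clock: 22.22
position: [0.5605, -0.0026, 0.0307]
ee_rot: [0.0, 0.72, 0.694, 0.0]
contact_force: [-0.5, -4.0, -3.7]
width: 0.0504
```

Call:
{"method": "send_rows", "body": {
  "deltas": [
    {"dp":[0,0.01,0],"rotation":[0,0,0]},
    {"dp":[0.001,0.02,0],"rotation":[0,0,0]},
    {"dp":[0.001,0.03,0],"rotation":[0,0,0]},
    {"dp":[0.001,0.04,0],"rotation":[0,0,0]}
  ]
}}

```text
clock: 22.55
position: [0.5606, 0.0022, 0.0307]
ee_rot: [0.0, 0.72, 0.694, 0.0]
contact_force: [-0.6, -3.4, -2.8]
width: 0.0503
```

```bash
python3 - <<'E'
from h import *
p=snap('scene','s10.png');a=cv2.imread('pics/s10.png');cv2.imwrite('pics/s10d.png',cv2.resize(a[145:250,180:325],None,fx=5.5,fy=5.5,interpolation=2))
s=monitor.get_state();print(s['position'],s['contact_force'],s['moment'])
E
```

```text
[0.56059059 0.00244392 0.03071255] [-1.04904381 -2.98716471 -3.12950906] [-0.5468252   0.00819822 -0.02513979]
```

View pics/s10d.png

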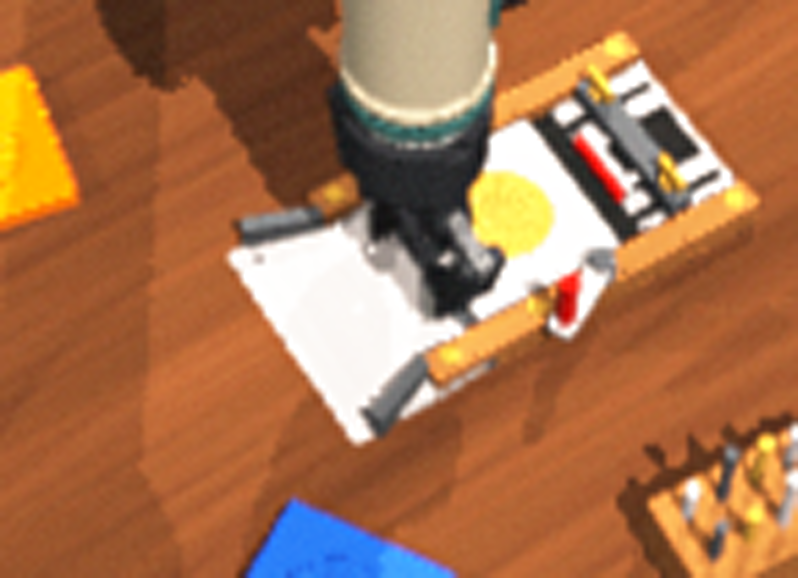

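Call:
{"method": "send_rows", "body": {
  "deltas": [
    {"dp":[0,0.01,0],"rotation":[0,0,0]},
    {"dp":[0.001,0.02,0],"rotation":[0,0,0]},
    {"dp":[0.001,0.03,0],"rotation":[0,0,0]},
    {"dp":[0.001,0.035,0],"rotation":[0,0,0]}
  ]
}}

```text
clock: 22.93
position: [0.5608, 0.0063, 0.0309]
ee_rot: [0.0, 0.72, 0.694, 0.0]
contact_force: [-1.4, -5.3, -1.6]
width: 0.0503
```

Call:
{"method": "send_rows", "body": {
  "deltas": [
    {"dp":[0,-0.03,0],"rotation":[0,0,0]},
    {"dp":[0,-0.05,0],"rotation":[0,0,0]},
    {"dp":[0,-0.05,0],"rotation":[0,0,0]}
  ]
}}

```text
clock: 23.18
position: [0.561, 0.0005, 0.031]
ee_rot: [-0.0, 0.72, 0.694, 0.001]
contact_force: [-0.5, 0.7, 1.2]
width: 0.0503
```

```bash
python3 - <<'E'
from h import *
p=snap('scene','s11.png');a=cv2.imread('pics/s11.png');cv2.imwrite('pics/s11d.png',cv2.resize(a[145:250,180:325],None,fx=5.5,fy=5.5,interpolation=2))
s=monitor.get_state();print(s['position'],s['contact_force'],s['moment'])
E
```

```text
[0.56094921 0.0005643  0.03093288] [-1.14792821  0.89422652 -0.08316782] [-0.02945453  0.00010801 -0.00986647]
```

View pics/s11d.png

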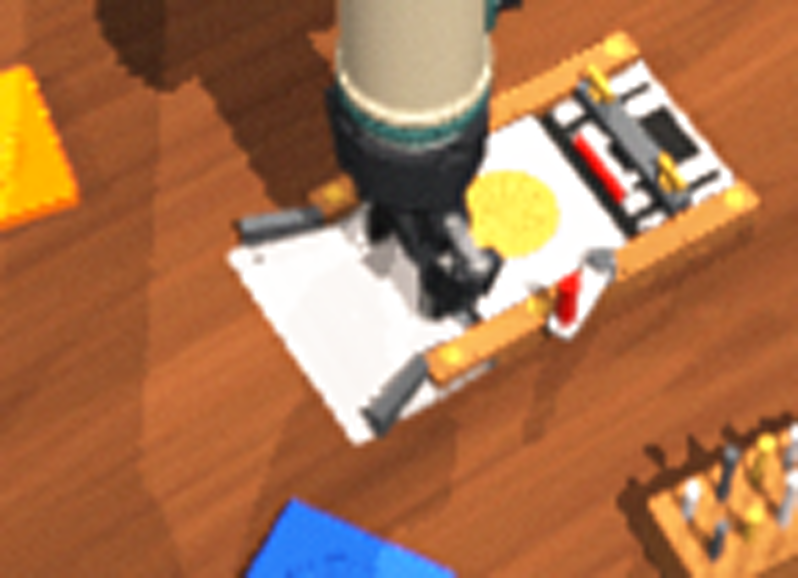

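Call:
{"method": "send_rows", "body": {
  "deltas": [
    {"dp":[0,0.02,0],"rotation":[0,0,0]},
    {"dp":[0,0.04,0],"rotation":[0,0,0]},
    {"dp":[0,0.055,0],"rotation":[0,0,0]},
    {"dp":[0,0.065,0],"rotation":[0,0,0]},
    {"dp":[0,0.07,0],"rotation":[0,0,0]},
    {"dp":[0,0.075,0],"rotation":[0,0,0]}
  ]
}}

```text
clock: 23.73
position: [0.5609, 0.0081, 0.0308]
ee_rot: [0.001, 0.719, 0.695, -0.001]
contact_force: [-0.3, -5.1, -0.3]
width: 0.0504
```

Call:
{"method": "send_rows", "body": {
  "deltas": [
    {"dp":[0,0.006,0],"rotation":[0,0,0]},
    {"dp":[0,0.012,0],"rotation":[0,0,0]},
    {"dp":[0,0.018,0],"rotation":[0,0,0]}
  ]
}}

```text
clock: 23.98
position: [0.5609, 0.0102, 0.0308]
ee_rot: [0.001, 0.719, 0.695, -0.001]
contact_force: [-1.0, -5.7, 0.6]
width: 0.0499
```

Call:
{"method": "send_rows", "body": {
  "deltas": [
    {"dp":[0,0.006,0],"rotation":[0,0,0]},
    {"dp":[0,0.012,0],"rotation":[0,0,0]},
    {"dp":[0,0.018,0],"rotation":[0,0,0]}
  ]
}}

```text
clock: 24.23
position: [0.561, 0.0123, 0.0308]
ee_rot: [0.001, 0.719, 0.695, -0.001]
contact_force: [-0.3, -4.9, 0.4]
width: 0.0501
```

Call:
{"method": "send_rows", "body": {
  "deltas": [
    {"dp":[0,0.005,0],"rotation":[0,0,0]},
    {"dp":[0,0.01,0],"rotation":[0,0,0]},
    {"dp":[0,0.015,0],"rotation":[0,0,0]}
  ]
}}

```text
clock: 24.48
position: [0.561, 0.0141, 0.0308]
ee_rot: [0.001, 0.719, 0.695, -0.001]
contact_force: [-0.5, -5.9, 0.3]
width: 0.0505
```

Call:
{"method": "send_rows", "body": {
  "deltas": [
    {"dp":[0,0.005,0],"rotation":[0,0,0]},
    {"dp":[0,0.01,0],"rotation":[0,0,0]},
    {"dp":[0,0.015,0],"rotation":[0,0,0]}
  ]
}}

```text
clock: 24.73
position: [0.561, 0.0159, 0.0308]
ee_rot: [0.001, 0.719, 0.695, -0.001]
contact_force: [-0.2, -6.2, -0.3]
width: 0.0504
```

Call:
{"method": "send_rows", "body": {
  "deltas": [
    {"dp":[0,0.005,0],"rotation":[0,0,0]},
    {"dp":[0,0.01,0],"rotation":[0,0,0]}
  ]
}}

```text
clock: 24.9
position: [0.561, 0.0171, 0.0308]
ee_rot: [0.001, 0.719, 0.695, -0.001]
contact_force: [0.2, -6.0, 0.1]
width: 0.0507
```

Call:
{"method": "send_rows", "body": {
  "deltas": [
    {"dp":[0,0.005,0],"rotation":[0,0,0]},
    {"dp":[0,0.01,0],"rotation":[0,0,0]}
  ]
}}

```text
clock: 25.07
position: [0.561, 0.0183, 0.0308]
ee_rot: [0.001, 0.719, 0.695, -0.001]
contact_force: [-0.1, -4.9, 0.5]
width: 0.0506
```

Call:
{"method": "send_rows", "body": {
  "deltas": [
    {"dp":[0,0.005,0],"rotation":[0,0,0]},
    {"dp":[0,0.01,0],"rotation":[0,0,0]}
  ]
}}

```text
clock: 25.23
position: [0.561, 0.0195, 0.0308]
ee_rot: [0.001, 0.719, 0.695, -0.001]
contact_force: [-0.3, -7.9, 0.2]
width: 0.0505
```

Call:
{"method": "send_rows", "body": {
  "deltas": [
    {"dp":[0,0.005,0],"rotation":[0,0,0]},
    {"dp":[0,0.01,0],"rotation":[0,0,0]}
  ]
}}

```text
clock: 25.4
position: [0.5611, 0.0203, 0.0308]
ee_rot: [0.001, 0.719, 0.695, -0.001]
contact_force: [0.2, -7.8, 0.0]
width: 0.0504
```

Call:
{"method": "send_rows", "body": {
  "deltas": [
    {"dp":[0,0.005,0],"rotation":[0,0,0]},
    {"dp":[0,0.008,0],"rotation":[0,0,0]}
  ]
}}

```text
clock: 25.57
position: [0.5611, 0.0212, 0.0309]
ee_rot: [0.001, 0.719, 0.695, -0.001]
contact_force: [-0.7, -7.5, 0.2]
width: 0.0507
```

```bash
python3 - <<'E'
from h import *
p=snap('scene','s12.png');a=cv2.imread('pics/s12.png');cv2.imwrite('pics/s12d.png',cv2.resize(a[145:225,240:325],None,fx=7,fy=7,interpolation=2))
s=monitor.get_state();print(s['position'],s['contact_force'],s['moment'])
E
```

```text
[0.56113633 0.02127749 0.03086427] [ 0.14183857 -7.94126305 -0.71637944] [-1.22319557 -0.00747729 -0.08107803]
```

View pics/s12d.png

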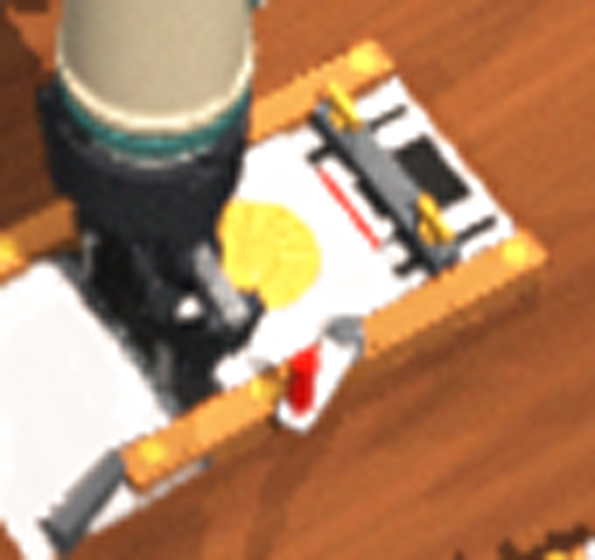

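Call:
{"method": "send_rows", "body": {
  "deltas": [
    {"dp":[0,0.004,0],"rotation":[0,0,0]},
    {"dp":[0,0.008,0],"rotation":[0,0,0]}
  ]
}}

```text
clock: 25.78
position: [0.5611, 0.0221, 0.0308]
ee_rot: [0.002, 0.719, 0.695, -0.001]
contact_force: [0.2, -7.2, -0.6]
width: 0.0503
```

Call:
{"method": "send_rows", "body": {
  "deltas": [
    {"dp":[0,0.004,0],"rotation":[0,0,0]},
    {"dp":[0,0.008,0],"rotation":[0,0,0]}
  ]
}}

```text
clock: 25.95
position: [0.5611, 0.023, 0.0308]
ee_rot: [0.002, 0.719, 0.695, -0.001]
contact_force: [0.5, -7.9, -0.6]
width: 0.0501
```

Call:
{"method": "send_rows", "body": {
  "deltas": [
    {"dp":[0,0.004,0],"rotation":[0,0,0]},
    {"dp":[0,0.008,0],"rotation":[0,0,0]}
  ]
}}

```text
clock: 26.12
position: [0.5612, 0.0236, 0.0308]
ee_rot: [0.002, 0.719, 0.695, -0.001]
contact_force: [-1.0, -9.4, -0.8]
width: 0.0503
```

Call:
{"method": "send_rows", "body": {
  "deltas": [
    {"dp":[0,0.004,0],"rotation":[0,0,0]},
    {"dp":[0,0.006,0],"rotation":[0,0,0]}
  ]
}}

```text
clock: 26.28
position: [0.5612, 0.0237, 0.0309]
ee_rot: [0.002, 0.719, 0.695, -0.002]
contact_force: [0.8, -11.2, 0.6]
width: 0.0503
```

Call:
{"method": "send_rows", "body": {
  "deltas": [
    {"dp":[0,0,0],"rotation":[0,0,0]},
    {"dp":[0,0,0],"rotation":[0,0,0]},
    {"dp":[0,0,0],"rotation":[0,0,0]},
    {"dp":[0,0,0],"rotation":[0,0,0]}
  ]
}}

```text
clock: 26.62
position: [0.5612, 0.0237, 0.0309]
ee_rot: [0.002, 0.719, 0.695, -0.002]
contact_force: [-0.5, -10.8, -0.2]
width: 0.0505
```

```bash
python3 - <<'E'
from h import *
p=snap('scene','s13.png');a=cv2.imread('pics/s13.png');cv2.imwrite('pics/s13d.png',cv2.resize(a[145:225,240:325],None,fx=7,fy=7,interpolation=2))
s=monitor.get_state();print(s['position'],s['contact_force'],s['moment'])
E
```

```text
[0.56122461 0.02364904 0.03086872] [-6.54192007e-04 -1.09318934e+01 -9.23855520e-01] [-1.80568759 -0.00913487 -0.05508281]
```

View pics/s13d.png

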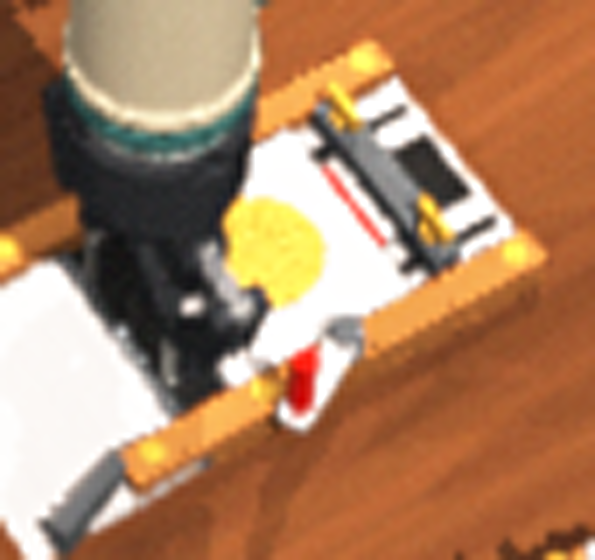

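Call:
{"method": "send_rows", "body": {
  "deltas": [
    {"dp":[0,-0.01,0],"rotation":[0,0,0]},
    {"dp":[0,-0.03,0],"rotation":[0,0,0]},
    {"dp":[0,-0.08,0],"rotation":[0,0,0]},
    {"dp":[0,-0.2,0],"rotation":[0,0,0]},
    {"dp":[0,-0.3,0.2],"rotation":[0,0,0]},
    {"dp":[0,-0.3,0.5],"rotation":[0,0,0]},
    {"dp":[0,-0.3,0.8],"rotation":[0,0,0]},
    {"dp":[0,-0.6,1],"rotation":[0,0,0]},
    {"dp":[0,-0.9,1],"rotation":[0,0,0]},
    {"dp":[0,-0.9,1],"rotation":[0,0,0]}
  ]
}}

```text
clock: 27.5
position: [0.5627, -0.087, 0.1532]
ee_rot: [0.004, 0.721, 0.693, 0.0]
contact_force: [0.7, -0.3, -0.5]
width: 0.0503
```

```bash
python3 - <<'E'
from h import *
import pickle
P={n:snap(n,n+'14.png') for n in('scene','top')};pickle.dump(P,open('P14.pkl','wb'))
a=cv2.imread('pics/scene14.png');cv2.imwrite('pics/s14d.png',cv2.resize(a[145:240,180:325],None,fx=5.5,fy=5.5,interpolation=2))
a=cv2.imread('pics/top14.png');cv2.imwrite('pics/t14d.png',cv2.resize(a[162:234,190:335],None,fx=5.5,fy=5.5,interpolation=2))
E
```

```text
(no output)
```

View pics/s14d.png

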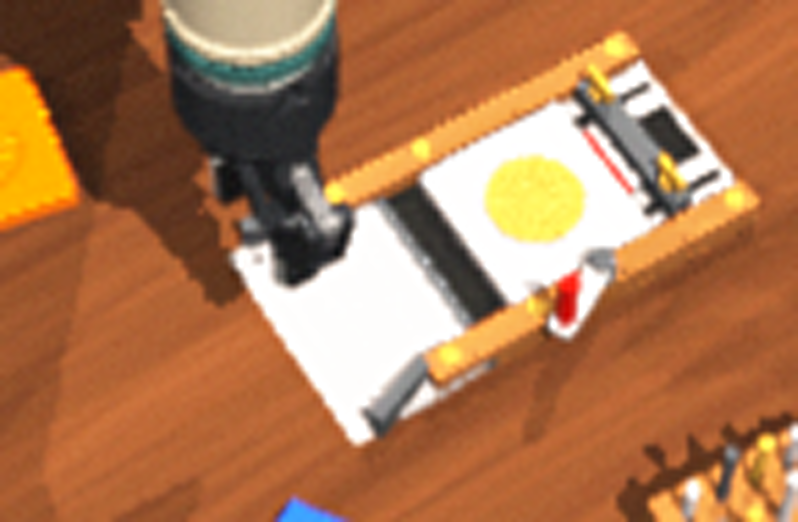

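View pics/t14d.png

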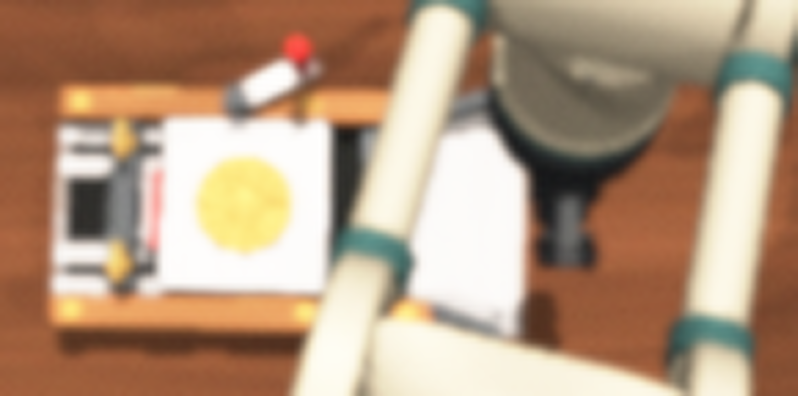

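```bash
python3 - <<'E'
from fit import *
P=pickle.load(open('P14.pkl','rb'))
piv=w(a.x,(10,-58,0));u0=T((297,48),to);u1=T((568,299),so)
def f(k):
    h=a.x[2]+np.pi/2+2.356-k[0]
    c=np.array([k[1]+.04*np.cos(h),k[2]+.04*np.sin(h)])
    return np.r_[proj(P['top'],np.r_[c,.074])[0]-u0,proj(P['scene'],np.r_[c,.056])[0]-u1,(k[1:]-piv[:2])*500]
r=least_squares(f,[.4,*piv[:2]]);k=r.x;h=a.x[2]+np.pi/2+2.356-k[0]
print(k,r.fun.round(1),'peg',k[1]+.04*np.cos(h),k[2]+.04*np.sin(h))
for t in(k[0],.7,1.1,1.5,1.9,2.2,2.356):
    h=a.x[2]+np.pi/2+2.356-t;print(t,np.round([k[1]+.04*np.cos(h),k[2]+.04*np.sin(h)],4))
E
```

```text
[0.28685427 0.62066021 0.08272129] [ 0.  -0.3 -0.2 -0.1 -0.   0.1] peg 0.6386820546844519 0.04701116703558069
0.28685426577935447 [0.6387 0.047 ]
0.7 [0.6228 0.0428]
1.1 [0.6071 0.0451]
1.5 [0.5935 0.0533]
1.9 [0.5842 0.0662]
2.2 [0.581  0.0777]
2.356 [0.5807 0.084 ]
```

Call:
{"method": "send_rows", "body": {
  "deltas": [
    {"dp":[0.16,0.25,0],"rotation":[0,0,0.25]},
    {"dp":[0.32,0.5,0],"rotation":[0,0,0.5]},
    {"dp":[0.48,0.75,0],"rotation":[0,0,0.75]},
    {"dp":[0.64,1,0],"rotation":[0,0,1]},
    {"dp":[0.64,1,0],"rotation":[0,0,1]},
    {"dp":[0.64,1,0],"rotation":[0,0,1]}
  ]
}}

```text
clock: 28.1
position: [0.6371, 0.0417, 0.1493]
ee_rot: [-0.001, 0.524, 0.852, -0.0]
contact_force: [0.4, -0.5, 0.0]
width: 0.0507
```

```bash
python3 - <<'E'
from h import *
s=monitor.get_state();print(s['position'],s['ee_rot'],s['qpos'],s['contact_force']);q=s['ee_rot'];print('heading',2*np.arctan2(q[2],q[1])-np.pi/2)
E
```

```text
[0.63713245 0.04171477 0.14929806] [-1.33569278e-03  5.24137394e-01  8.51632636e-01 -2.48672479e-04] [-4.39990218e-02  4.37758758e-01  1.51314359e+00  9.29604280e-04
  1.19326668e+00 -5.11734176e-01] [ 0.35674312 -0.45350505  0.00486523]
heading 0.4673913649831132
```

Call:
{"method": "send_rows", "body": {
  "deltas": [
    {"dp":[0.013,0.045,-0.2],"rotation":[0,0,0]},
    {"dp":[0.013,0.045,-0.4],"rotation":[0,0,0]},
    {"dp":[0.013,0.045,-0.6],"rotation":[0,0,0]},
    {"dp":[0.013,0.045,-0.73],"rotation":[0,0,0]},
    {"dp":[0.013,0.045,-0.73],"rotation":[0,0,0]}
  ]
}}

```text
clock: 28.52
position: [0.6346, 0.0438, 0.0588]
ee_rot: [-0.004, 0.526, 0.85, -0.002]
contact_force: [-0.2, -0.5, 0.6]
width: 0.0509
```

```bash
python3 - <<'E'
from h import *
p=snap('scene','s15.png');a=cv2.imread('pics/s15.png');cv2.imwrite('pics/s15d.png',cv2.resize(a[145:225,240:325],None,fx=7,fy=7,interpolation=2))
s=monitor.get_state();print(s['position'],s['contact_force'],s['moment'])
E
```

```text
[0.63626303 0.04373689 0.06084732] [-0.29323638 -0.33052854  0.54971189] [-0.01187106  0.01159639 -0.02708674]
```

View pics/s15d.png

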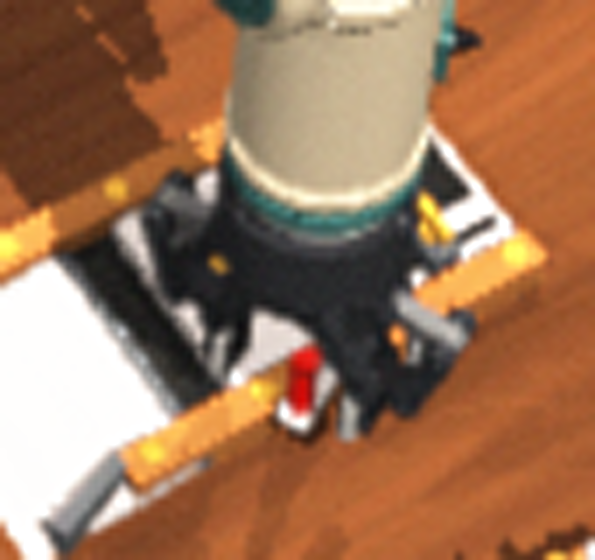

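Call:
{"method": "send_rows", "body": {
  "deltas": [
    {"dp":[0.015,0.025,0],"rotation":[0,0,0]},
    {"dp":[0.015,0.025,0],"rotation":[0,0,0]},
    {"dp":[0.015,0.025,0],"rotation":[0,0,0]},
    {"dp":[0.015,0.025,0],"rotation":[0,0,0]},
    {"dp":[0.015,0.025,0],"rotation":[0,0,0]},
    {"dp":[0.015,0.025,0],"rotation":[0,0,0]}
  ],
  "fingers": 1,
  "grip_force": 25
}}

```text
clock: 29.07
position: [0.6411, 0.0464, 0.0647]
ee_rot: [0.001, 0.525, 0.851, -0.0]
contact_force: [-3.2, -2.3, 6.2]
width: 0.0109
```

```bash
python3 - <<'E'
from h import *
p=snap('scene','s16.png');a=cv2.imread('pics/s16.png');cv2.imwrite('pics/s16d.png',cv2.resize(a[145:225,240:325],None,fx=7,fy=7,interpolation=2))
s=monitor.get_state();print(s['position'],s['contact_force'],s['moment'],s['width'])
E
```

```text
[0.64110503 0.04640376 0.06466261] [-2.01434069 -2.79168585  6.09121608] [-0.3598744   0.40114573 -0.01433084] 0.010883017563242026
```

View pics/s16d.png

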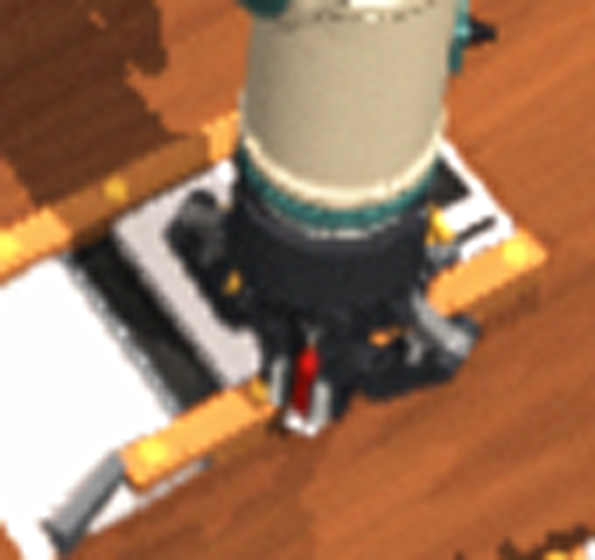

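Call:
{"method": "send_rows", "body": {
  "deltas": [
    {"dp":[-0.03,-0.015,0],"rotation":[0,0,-0.2]},
    {"dp":[-0.061,-0.026,0],"rotation":[0,0,-0.4]},
    {"dp":[-0.094,-0.034,0],"rotation":[0,0,-0.6]},
    {"dp":[-0.127,-0.038,0],"rotation":[0,0,-0.8]},
    {"dp":[-0.127,-0.038,0],"rotation":[0,0,-0.8]}
  ]
}}

```text
clock: 29.53
position: [0.6259, 0.0412, 0.0647]
ee_rot: [0.002, 0.685, 0.728, -0.0]
contact_force: [-2.5, -4.5, 5.4]
width: 0.0111
```

Call:
{"method": "send_rows", "body": {
  "deltas": [
    {"dp":[-0.041,0,0],"rotation":[0,0,-0.25]},
    {"dp":[-0.083,0.003,0],"rotation":[0,0,-0.5]},
    {"dp":[-0.124,0.012,0],"rotation":[0,0,-0.75]},
    {"dp":[-0.163,0.026,0],"rotation":[0,0,-1]},
    {"dp":[-0.163,0.026,0],"rotation":[0,0,-1]}
  ]
}}

```text
clock: 29.95
position: [0.6062, 0.0435, 0.0647]
ee_rot: [0.002, 0.844, 0.536, -0.0]
contact_force: [-2.5, -6.2, 6.2]
width: 0.0113
```

Call:
{"method": "send_rows", "body": {
  "deltas": [
    {"dp":[-0.037,0.019,0],"rotation":[0,0,-0.25]},
    {"dp":[-0.072,0.042,0],"rotation":[0,0,-0.5]},
    {"dp":[-0.103,0.07,0],"rotation":[0,0,-0.75]},
    {"dp":[-0.131,0.1,0],"rotation":[0,0,-1]},
    {"dp":[-0.131,0.1,0],"rotation":[0,0,-1]}
  ]
}}

```text
clock: 30.37
position: [0.5891, 0.0555, 0.0647]
ee_rot: [0.002, 0.951, 0.311, -0.001]
contact_force: [-5.3, -6.5, 8.7]
width: 0.0112
```

Call:
{"method": "send_rows", "body": {
  "deltas": [
    {"dp":[-0.023,0.035,0.005],"rotation":[0,0,-0.25]},
    {"dp":[-0.043,0.072,0.01],"rotation":[0,0,-0.5]},
    {"dp":[-0.057,0.111,0.015],"rotation":[0,0,-0.75]},
    {"dp":[-0.066,0.151,0.015],"rotation":[0,0,-1]},
    {"dp":[-0.066,0.151,0.015],"rotation":[0,0,-1]}
  ]
}}

```text
clock: 30.78
position: [0.58, 0.0744, 0.0648]
ee_rot: [0.001, 0.998, 0.066, -0.002]
contact_force: [-4.1, -4.6, 2.6]
width: 0.0109
```

Call:
{"method": "send_rows", "body": {
  "deltas": [
    {"dp":[-0.002,0.025,0],"rotation":[0,0,-0.14]},
    {"dp":[-0.003,0.05,0],"rotation":[0,0,-0.27]},
    {"dp":[-0.003,0.065,0],"rotation":[0,0,-0.35]},
    {"dp":[-0.003,0.075,0],"rotation":[0,0,-0.38]},
    {"dp":[-0.003,0.075,0],"rotation":[0,0,-0.38]}
  ]
}}

```text
clock: 31.2
position: [0.5791, 0.0827, 0.0648]
ee_rot: [0.002, 1.0, -0.028, -0.003]
contact_force: [-5.2, -6.3, 3.6]
width: 0.0107
```

```bash
python3 - <<'E'
from h import *
p=snap('scene','s17.png');a=cv2.imread('pics/s17.png');cv2.imwrite('pics/s17d.png',cv2.resize(a[145:225,240:325],None,fx=7,fy=7,interpolation=2))
s=monitor.get_state();print(s['position'],s['contact_force'],s['moment'],s['width'],s['qpos'])
E
```

```text
[0.57909348 0.0827401  0.06474656] [-6.65788284 -7.02866486  3.49985798] [-0.9926811   0.88853537 -0.20985922] 0.011185917715971942 [ 0.02501899  0.4516179   1.73689731 -0.00414524  0.95925191  1.65301193]
```

View pics/s17d.png

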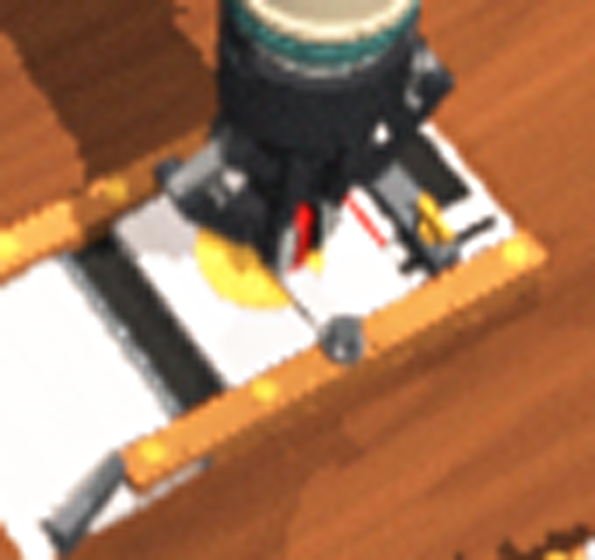

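Call:
{"method": "send_rows", "body": {
  "deltas": [
    {"dp":[0,0.01,0],"rotation":[0,0,-0.03]},
    {"dp":[0,0.02,0],"rotation":[0,0,-0.06]},
    {"dp":[0,0.02,0],"rotation":[0,0,-0.06]}
  ]
}}

```text
clock: 31.5
position: [0.5791, 0.0837, 0.0647]
ee_rot: [0.003, 0.999, -0.042, -0.003]
contact_force: [-5.2, -11.4, 2.1]
width: 0.0109
```

Call:
{"method": "send_rows", "body": {
  "deltas": [
    {"dp":[0,-0.015,0],"rotation":[0,0,0]},
    {"dp":[0,-0.015,0],"rotation":[0,0,0]},
    {"dp":[0,-0.015,0],"rotation":[0,0,0]},
    {"dp":[0,-0.015,0],"rotation":[0,0,0]}
  ],
  "fingers": 0.35
}}

```text
clock: 31.83
position: [0.5827, 0.0857, 0.0652]
ee_rot: [-0.0, 0.999, -0.043, 0.001]
contact_force: [0.3, -0.5, -0.1]
width: 0.0281
```

Call:
{"method": "send_rows", "body": {
  "deltas": [
    {"dp":[0,0,0.15],"rotation":[0,0,0]},
    {"dp":[0,0,0.4],"rotation":[0,0,0]},
    {"dp":[0,0,0.7],"rotation":[0,0,0]},
    {"dp":[0,0,1],"rotation":[0,0,0]},
    {"dp":[-0.3,0,1],"rotation":[0,0,0]},
    {"dp":[-0.6,0,1],"rotation":[0,0,0]},
    {"dp":[-1,0,1],"rotation":[0,0,0]},
    {"dp":[-1,0,1],"rotation":[0,0,0]}
  ]
}}

```text
clock: 32.5
position: [0.4537, 0.0858, 0.1842]
ee_rot: [0.0, 0.999, -0.042, -0.004]
contact_force: [0.4, -1.0, -0.4]
width: 0.0275
```

Call:
{"method": "send_rows", "body": {
  "deltas": [
    {"dp":[-0.3,0,0],"rotation":[0,0,0]},
    {"dp":[-0.6,0,0],"rotation":[0,0,0]},
    {"dp":[-1,0,0],"rotation":[0,0,0]},
    {"dp":[-1,0,0],"rotation":[0,0,0]}
  ]
}}

```text
clock: 32.83
position: [0.3339, 0.0856, 0.1839]
ee_rot: [0.0, 0.999, -0.042, -0.004]
contact_force: [-1.2, -0.1, 0.6]
width: 0.028
```

```bash
python3 - <<'E'
from h import *
import pickle
P={n:snap(n,n+'18.png') for n in('scene','top')};pickle.dump(P,open('P18.pkl','wb'))
a=cv2.imread('pics/scene18.png');cv2.imwrite('pics/s18d.png',cv2.resize(a[145:225,240:325],None,fx=7,fy=7,interpolation=2))
a=cv2.imread('pics/top18.png');cv2.imwrite('pics/t18d.png',cv2.resize(a[162:234,190:335],None,fx=5.5,fy=5.5,interpolation=2))
s=monitor.get_state();print(s['clock'],s['position'],s['contact_force'],s['width'])
E
```

```text
32.9333 [0.34029266 0.08560134 0.18515182] [0.41351355 0.51643285 0.75922229] 0.02779483246010892
```

View pics/s18d.png

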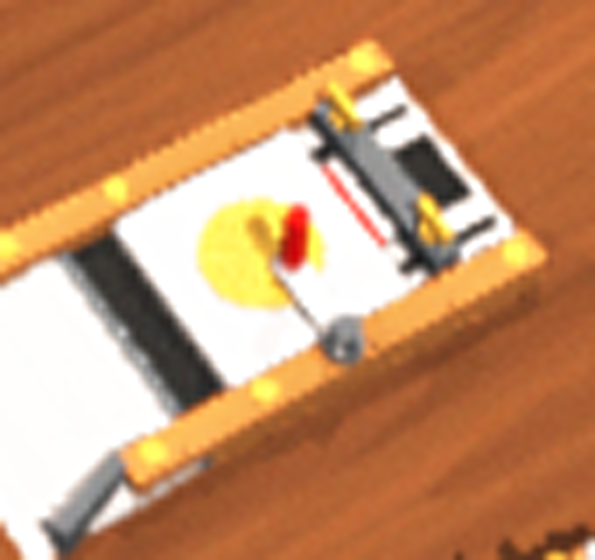

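View pics/t18d.png

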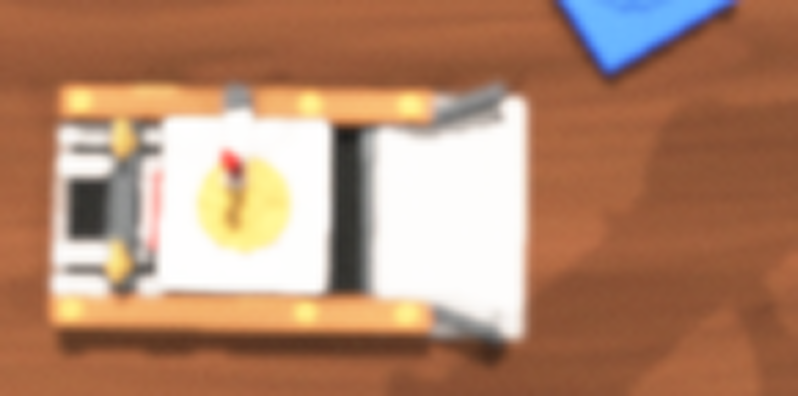

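View pics/top18.png

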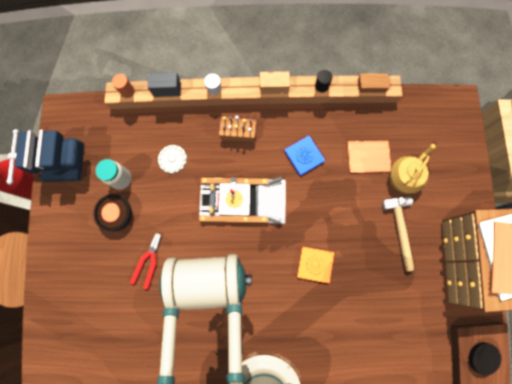

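```bash
python3 - <<'E'
from fit import *
P.update(pickle.load(open('P18.pkl','rb')))
L=[('top',(-45,-47,22),(330,122)),('top',(45,-47,22),(165,117)),('top',(45,47,22),(161,291)),('top',(-45,47,22),(330,291))]
r=least_squares(lambda q:res(q,L).ravel(),[.56,.08,1.54]);print(ic(*r.x),res(r.x,L).round(1).tolist())
d=cv2.absdiff(cv2.imread('pics/scene14.png'),cv2.imread('pics/scene18.png')).max(2)[150:185,275:315];print(d.max(),(d>40).sum())
u=T((230,160),to);X=at_z(P['top'],[u[0]],[u[1]],.074)[0];print('peg',ic(X[0],X[1]))
print(manip.sign_off())
E
```

```text
(np.float64(0.004332218699948081), np.float64(-0.0007163083531079803), np.float64(0.00694571463006044)) [[-0.1, -0.1], [0.4, 0.7], [0.2, -0.3], [-0.5, -0.2]]
238 74
peg (np.float64(0.008946001345989673), np.float64(-0.015165830533169706), np.float64(-1.5398238951640564))
the job is handed in; nothing more can be done
None
```

The block is home in the cradle, the keeper is across it, and I handed the job in; `sign_off` reports no verdict.

- **Loading:** I squared the block to the cradle with a 17 mm side nudge. Then I pushed it by its tail up the ramp, over the lip and into the pocket. My highest wrist reading was about 15.5 N, as it tipped over the lip. I backed off there twice to release the friction; the force limit was 18 N.
- **Stop:** The buffer touched and then went solid, with the tool stopping at y = 0.0237 m. The push was about 11 N against about 5 N of sliding friction, so roughly 6 N on the stop, held for about 0.4 s.
- **Keeper:** I gripped the red peg and swung the keeper until the force jumped at its end stop. I then let go and pulled clear at about 33 s of the 72 s allowed.

**Last checks:**
- **Block:** It measures x = +4 mm, y = -0.7 mm and yaw 0.007 rad in the cradle, and the red buffer looks as far in as it did when pressed solid.
- **Keeper:** The peg sits at cradle (9, -15) mm, where about (10, -18) mm is expected, so the arm lies across the block.
- **Other things on the bench:** In the last top view they look unmoved; I did not measure them.
- **Image comparison:** A before-and-after difference around the stop showed some changed pixels. I put this down to the peg's new position and did not look further.

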